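Lay the packs in their sloping cradles and stamp the long one

TASK

Lay the long and the short kraft pack, label up, flat in the sloping cradle that fits each one's length, and let go. Then take the hand stamp, set its foot flat on the middle of the long pack's label, press the spring plunger fully down to its stop and hold it there for a moment; stamp the long pack only. Finally stand the stamp upright on its round rubber pad again, plunger up, leaving both packs in their cradles and the tape roll, tape cutter and pen cup where they are.

Things in the scene. Friction and masses are not known exactly. Their poses are not given: they have to be found in the camera images.
- long_pack: The longer of two look-alike oblong packs in brown kraft paper, 160 mm long (its x), 56 mm wide (its y), 45 mm high (its z). Origin at the centre of its underside. A white label, 68 x 46 mm, is in the middle of the top. Starts lying flat on the bench, label up; about 0.35 kg. Which pack lies nearer changes.
- short_pack: The shorter of two look-alike oblong packs in brown kraft paper, 100 mm long (its x), 56 mm wide (its y), 45 mm high (its z). Origin at the centre of its underside. A white label, 68 x 46 mm, is in the middle of the top. Starts lying flat on the bench, label up; about 0.25 kg. Which pack lies nearer changes.
- long_pack_label (a point): Centre of the label on the long pack's top face, 45 mm above its underside.
- short_pack_label (a point): Centre of the label on the short pack's top face, 45 mm above its underside.
- long_cradle_lane: Bed of the longer fixed cradle (grey stand, aluminium bed), sloping 30 degrees, low side towards the robot. Origin: centre of the bed's upper face, 77 mm above the bench; x up the slope, y across, z square out of the bed. Rails 8 mm high, 6 mm thick ring it; inside them it is 176 mm long (x) and 70 mm wide (y). Left or right place and yaw vary.
- short_cradle_lane: Bed of the shorter fixed cradle (grey stand, aluminium bed), sloping 30 degrees, low side towards the robot. Origin: centre of the bed's upper face, 62 mm above the bench; x up the slope, y across, z square out of the bed. Rails 8 mm high, 6 mm thick ring it; inside them it is 116 mm long (x) and 70 mm wide (y). Left or right place and yaw vary.
- stamp: Round hand stamp, 115 mm high, 0.22 kg, upright on its pad. Origin at the centre of the underside of its foot, z up through the head. Black foot 46 mm across and 12 mm high, black column 32 mm across up to 55 mm; above it the grey cylindrical plunger head, 38 mm across, from 67 to 115 mm above the underside (plunger up). Grip it by the head; it can be pressed while held so.
- plunger (a joint): Travel of the stamp's plunger head down along the stamp's axis: 0 is up, 0.012 m is fully down on its stop (the head meets the column). A spring returns it; it takes about 4 N to start it and 9 N to bring it to the stop, and the force rises steeply there.
- stamp_pad: Round black rubber pad, 100 mm across and 5 mm thick, fixed on the bench; the stamp stands on it. Origin at the centre of its underside.
- tape_roll: Bystander: roll of brown tape lying flat, 110 mm across, 48 mm high, origin at the centre of its underside.
- tape_cutter: Bystander: yellow tape cutter, 50 x 90 x 38 mm, origin at the centre of its underside.
- pen_cup: Bystander: white open cup, 76 mm across the mouth, 95 mm high, origin at the centre of its underside.

How it is judged:
On the way, in this order (a step that is already met when the one before it is completed fails the run):
1. both packs lie released in the cradles of their own length (x of long_pack in the frame of long_cradle_lane between -0.013 and 0.013 m and y of long_pack in the frame of long_cradle_lane between -0.012 and 0.012 m and z of long_pack in the frame of long_cradle_lane between -0.006 and 0.006 m and angle between the z axis of long_pack and the z axis of long_cradle_lane, either way round below 0.08 rad and angle between each of long_pack, short_pack's own z axis and vertical below 1.2 rad and linear speed of each of long_pack, short_pack below 0.02 m/s and contact force between the fingers and long_pack below 0.5 N and x of short_pack in the frame of short_cradle_lane between -0.013 and 0.013 m and y of short_pack in the frame of short_cradle_lane between -0.012 and 0.012 m and z of short_pack in the frame of short_cradle_lane between -0.006 and 0.006 m and angle between the z axis of short_pack and the z axis of short_cradle_lane, either way round below 0.08 rad and contact force between the fingers and short_pack below 0.5 N), for 0.2 s.
2. the stamp's foot is flat on the middle of the long pack's label, with the plunger down on its stop (value of joint plunger above 0.0105 m and distance between stamp and long_pack_label below 0.018 m and angle between the z axis of stamp and the z axis of long_pack, either way round below 0.14 rad), for 0.2 s.
3. the stamp stands upright on its pad, released, plunger up (horizontal distance between stamp and stamp_pad below 0.027 m and height (world z) of stamp between 0.002 and 0.009 m and angle between stamp's own z axis and vertical below 0.1 rad and value of joint plunger below 0.002 m and linear speed of stamp below 0.02 m/s and contact force between the fingers and stamp below 0.5 N), for 0.2 s.
At the end, for the whole second after the job is handed in: Each pack lies flat, label up, in the cradle of its own length (centre within 13 mm along and 12 mm across, underside within 6 mm of the bed); the stamp stands upright on its pad (foot within 27 mm of its centre), plunger up within 2 mm; all released and at rest (all of step 1 and all of step 3); the robot touches nothing.
It fails at once if the tape roll is moved more than 30 mm (distance of tape_roll from where it was at the start of the episode above 0.03 m).
It fails at once if the tape cutter is moved more than 30 mm (distance of tape_cutter from where it was at the start of the episode above 0.03 m).
It fails at once if the pen cup is moved more than 30 mm (distance of pen_cup from where it was at the start of the episode above 0.03 m).
It fails at once if the short pack is stamped (value of joint plunger above 0.006 m and distance between stamp and short_pack_label below 0.05 m).
It also fails if it takes over 72 s, if anything falls off the work surface, if the arm or the gripper's body presses on something with over 40 N, if the wrist force passes 120 N, or if a joint passes its speed limit or range.

ROBOT

A 6-joint arm with a two-finger parallel gripper is mounted at the origin on the work surface. World frame = base frame: x ahead of the robot, y to its left, z up, the work surface at z = 0. Lengths are in m, angles in rad, forces in N, time in s.
With the tool pointing down it reaches from about 0.25 to 0.85 m from the base axis. Payload 12.5 kg.
Tool frame: the origin (TCP) lies midway between the tips of the shut fingers; the grasp point (between the pads) lies 19 mm behind it; z points along the fingers, y is the line along which they close (so a half turn about z gives the same grasp; the last joint's range is limited). The gripper opens to 93 mm and grips with 3 to 60 N. Pads are 15 mm wide; open, the fingers measure 128 mm over their backs; the gripper's body (75 mm by 188 mm) begins 65 mm behind the grasp point.
Start: joints at [-1.264, 0.351, 1.652, -0, 1.139, -0.085], TCP at [0.21, -0.508, 0.219] pointing down, gripper open.
Joint ranges: [-2.75, 2.75], [-0.79, 2.1], [0.01, 2.65], [-1.57, 4.71], [0.07, 3.14], [-2.87, 2.87]. Speed limits (rad/s): [2.22, 2.22, 2.79, 3.14, 3.14, 3.14].

INTERFACE

Orientations are given as a unit quaternion [x, y, z, w].
In Python, from bench import robot gives the robot as it stands.
- The arm moves only by the tool play_rows, never from a script. Its argument "targets" is a list of rows, each a list of 3 entries, a list of its own where there are three numbers: the shift along the tool's x, y, z in units of 40 mm (1.0 is 40 mm), then the turn, a rotation vector about the tool's x, y, z in units of 6 degrees (1.0 is 6 degrees), then the closure in counts, from 0 (fully open) to 255 (shut). In form: [[[x, y, z], [wx, wy, wz], jaw], ...]. A call has exactly 10 rows; each row shifts and turns the commanded pose from where the row before left it, along the tool's axes as they then stand; what a row does not reach is not made up. A row lasts 1/12 s, in which the tool goes at most 41.7 mm and 7.16 degrees, less where a joint would pass 70% of its speed; a pose out of reach is approached as far as the arm can. A call is refused whole if a number of a shift passes 1 or a number of a turn 1, either way. A call with a gripper value outside its range is refused whole. The fingers move at their own pace and stop on an object; "newtons" is the grip in N (left out, the last holds). Time passes only in rows, so rows that do not move let the fingers close, or fill a call up. It gives the time, the measured TCP pose, the force, the opening and the grip force at its end, in the units of the state.
- robot.read_state(): the state, without advancing time (a new reading comes with each control period).
- robot.grab_frame(name): name is "scene" or "top" or "wrist"; returns a dict with "img" (400x640x3 uint8, red, green, blue), "fx", "fy", "cx", "cy" (pixels), "k1" (the pictures are not rectified: a ray, as slopes to the right and down, at radius r is drawn at 1 + k1 r^2 times it, then the intrinsics apply), "rvec" (rotation vector, rad) and "tvec" (3), from world to camera coordinates, as OpenCV has them; the wrist camera has in their place "hand_eye" (4x4, takes a point from camera to tool coordinates, whose origin is the TCP and whose axes are the flange's). Camera axes: x right, y down, z forward; pixel columns grow to the right and rows downward; lengths in m; the calibration is good to about 2 mm. A picture is of the moment at which its call begins: read the wrist's pose just before it. There is no depth.
- robot.hand_in(): hands the job in; it is judged then, once.
The state is a dict: "clock": time; "joints": joint angles; "qvel": joint speeds; "effort": joint torques, N m; "tcp_pos": TCP position; "ee_rot": TCP orientation; "contact_force": force on the tool from outside, world axes, zero at the start; "wrist_torque": the same for the moment, N m; "opening": finger opening in m; "gripper_force": force on a finger pad.
Only numpy, scipy, OpenCV 4.12 (cv2) and the standard library are available. Lean on these libraries where they do the work, as an engineer would, in place of code of your own. Each camera call takes 0.05 s, during which the arm holds its last target. There are 200 camera calls.

## Working session

There is one attempt and no reset: what is moved stays moved. The work goes in short steps, Python scripts to look and compute and a tool call to move; the robot and the scene stay as the last step left them, time stands still between calls to the robot, and variables do not carry over. Pictures are saved under pics/ and viewed, at most 10 in all, crops included, and the job is handed in when it is done.

Besides the shell and the picture viewer there is one more tool, called after "Call:" as name(argument=value, ...), one argument or row to a line, values as JSON. play_rows: Moves the arm, as the interface text tells. Its arguments: {"type":"object","properties":{"targets":{"type":"array","items":{"type":"array"}},"newtons":{"type":"number"}},"required":["targets"]}

```bash
ls; mkdir -p pics; python3 - <<'E'
from bench import robot
import cv2,pickle
s=robot.read_state();print(s)
for n in("scene","top"):
    f=robot.grab_frame(n);pickle.dump(f,open(n+'.pkl','wb'));cv2.imwrite(f'pics/{n}0.png',f['img'][:,:,::-1])
    print({k:v for k,v in f.items() if k!='img'})
E
```

```text
pics
{'clock': 0.0, 'joints': array([-1.26359597e+00,  3.51259717e-01,  1.65244902e+00, -9.09225009e-06,
        1.13912895e+00, -8.45458933e-02]), 'qvel': array([ 0.00099085, -0.00080654, -0.00061887,  0.00037334,  0.00022707,
       -0.00014071]), 'effort': array([-2.50369805e-03, -4.97340095e+01, -2.85260171e+01,  6.98177051e-02,
        2.57242407e-02, -6.95484596e-05]), 'tcp_pos': array([ 0.20992928, -0.50796278,  0.21807911]), 'ee_rot': array([ 9.80877553e-01,  1.94624868e-01, -7.32627537e-05, -6.18207923e-04]), 'contact_force': array([-0.20405485,  0.11623364, -0.34904725]), 'wrist_torque': array([-0.01343836,  0.02291176,  0.02060739]), 'gripper_force': 0.0, 'opening': 0.09288277034930759}
{'fx': 427.73954800613797, 'fy': 427.73954800613797, 'cx': 319.70378945701947, 'cy': 196.24871333891193, 'k1': 0.017789629334146025, 'rvec': array([ 1.66286938,  1.5553294 , -0.84711997]), 'tvec': array([ 3.65399880e-05, -2.81195866e-01,  1.51321495e+00])}
{'fx': 379.11495313209167, 'fy': 379.11495313209167, 'cx': 323.50610139173654, 'cy': 201.05367943215407, 'k1': -0.09266646201145538, 'rvec': array([ 2.16781036, -2.15195978,  0.16814935]), 'tvec': array([-0.05836519,  0.60549359,  1.0556725 ])}
```

View pics/top0.png

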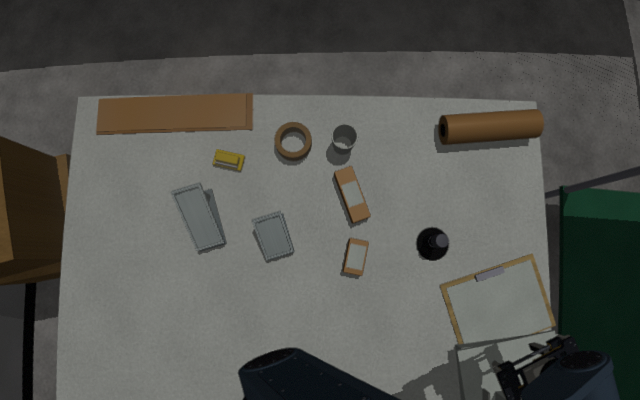

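View pics/scene0.png

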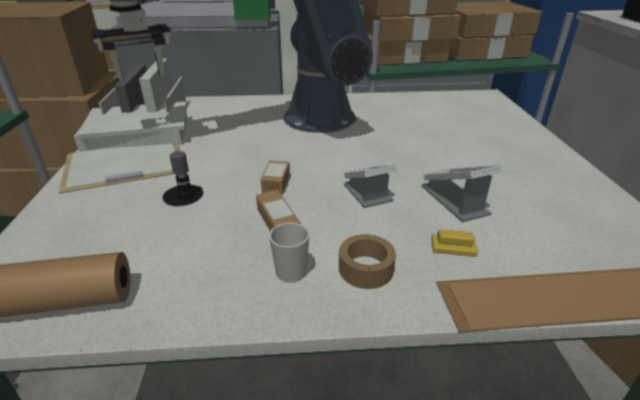

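The top view shows the long pack at (352,194), short pack at (356,257), long cradle at (200,218), short cradle at (273,236) and stamp at (433,243). The scene view shows the same objects from the front.

```bash
cat > h.py <<'E'
import numpy as np,cv2,pickle
from scipy.spatial.transform import Rotation as R
def cam(f):
    return np.array([[f['fx'],0,f['cx']],[0,f['fy'],f['cy']],[0,0,1.]]),np.array([f['k1'],0,0,0,0.])
def ray(f,px,pose=None):
    K,d=cam(f);u=cv2.undistortPoints(np.float64(px).reshape(-1,1,2),K,d).reshape(-1,2)
    v=np.c_[u,np.ones(len(u))]
    if 'rvec' in f:
        Rm=cv2.Rodrigues(f['rvec'])[0];return -Rm.T@f['tvec'],v@Rm
    T=np.eye(4);T[:3,:3]=R.from_quat(pose['ee_rot']).as_matrix();T[:3,3]=pose['tcp_pos'];T=T@f['hand_eye']
    return T[:3,3],v@T[:3,:3].T
def onz(f,px,z,pose=None):
    c,d=ray(f,px,pose);return c+d*((np.asarray(z)-c[2])/d[:,2])[:,None]
E
python3 - <<'E'
from h import *
f=pickle.load(open('top.pkl','rb'));im=f['img'];print('cam',ray(f,[[320,200]]))
hsv=cv2.cvtColor(im,cv2.COLOR_RGB2HSV)
k=cv2.inRange(hsv,(4,90,50),(22,255,255))
n,l,st,c=cv2.connectedComponentsWithStats(k)
for i in range(1,n):
    if st[i,4]>40:print('kraft',st[i],c[i].round(1))
for nm,(x,y) in dict(L=(352,194),S=(356,257)).items():
    roi=np.zeros_like(k);roi[y-45:y+45,x-25:x+25]=255
    kk=cv2.bitwise_and(k,roi)
    cc=max(cv2.findContours(kk,cv2.RETR_EXTERNAL,cv2.CHAIN_APPROX_NONE)[0],key=cv2.contourArea)
    m=np.zeros_like(k);cv2.drawContours(m,[cc],-1,255,-1)
    w=cv2.inRange(hsv,(0,0,90),(180,80,255))&m&~k
    n2,l2,s2,c2=cv2.connectedComponentsWithStats(w);j=1+s2[1:,4].argmax()
    P=onz(f,np.argwhere(l2==j)[:,::-1],.045*np.ones(s2[j,4]))
    r=cv2.minAreaRect(np.float32(P[:,:2]*1000));print(nm,'label',s2[j],P.mean(0),r)
print(im[190:245:8,200],im[236,255:295:6])
g=im[110:290,150:470];cv2.imwrite('pics/crop.png',cv2.resize(g[:,:,::-1],None,fx=2.5,fy=2.5,interpolation=2))
E
```

```text
cam (array([ 0.45700873, -0.03321275,  1.12894347]), array([[ 0.13836981, -0.00959799, -0.9903812 ]]))
kraft [  97   93  156   41 5505] [174.8 113.4]
kraft [ 444  109  100   33 2506] [494.1 124.7]
kraft [275 122  36  36 511] [292.5 139.8]
kraft [ 54 154  14  60 420] [ 62.4 175.5]
kraft [  0 157  14 106 720] [  4.  226.3]
kraft [334 166  36  57 598] [351.7 195. ]
kraft [343 238  25  38 225] [353.7 256.6]
kraft [440 254 116  90 833] [491.7 291.3]Traceback (most recent call last):
  File "<stdin>", line 14, in <module>
ValueError: attempt to get argmax of an empty sequence
```

```bash
cat > m.py <<'E'
from h import *
f=pickle.load(open('top.pkl','rb'));im=f['img']
hsv=cv2.cvtColor(im,cv2.COLOR_RGB2HSV)
for nm,(x,y) in dict(L=(352,194),S=(356,257)).items():
    roi=np.zeros(im.shape[:2],np.uint8);roi[y-38:y+38,x-25:x+25]=255
    if nm=='S': roi[:232]=0
    k=cv2.inRange(hsv,(4,90,50),(22,255,255))&roi
    hull=cv2.convexHull(cv2.findNonZero(k));m=np.zeros_like(k);cv2.drawContours(m,[hull],-1,255,-1)
    w=cv2.inRange(hsv,(0,0,110),(180,80,255))&m
    n2,l2,s2,c2=cv2.connectedComponentsWithStats(w);j=1+s2[1:,4].argmax()
    P=onz(f,np.argwhere(l2==j)[:,::-1],.045*np.ones(s2[j,4]))
    r=cv2.minAreaRect(np.float32(P[:,:2]*1000));print(nm,'label',s2[j],P.mean(0),r)
    Q=onz(f,hull.reshape(-1,2),.045*np.ones(len(hull)));print(' hull',cv2.minAreaRect(np.float32(Q[:,:2]*1000)))
print(im[190:245:8,200].tolist(),im[236,255:295:6].tolist())
g=im[110:290,150:470];cv2.imwrite('pics/crop.png',cv2.resize(g[:,:,::-1],None,fx=2.5,fy=2.5,interpolation=2))
E
python3 m.py
```

```text
L label [341 180  23  28 392] [ 0.62818153 -0.13635824  0.045     ] ((628.80810546875, -138.1047821044922), (70.06426239013672, 50.97134780883789), 19.785114288330078)
 hull ((626.7691040039062, -136.12582397460938), (158.39996337890625, 54.76731491088867), 20.392335891723633)
S label [346 243  21  28 411] [ 0.44768406 -0.14652387  0.045     ] ((447.73980712890625, -146.5401153564453), (47.293121337890625, 70.00212097167969), 78.7972183227539)
 hull ((447.4032897949219, -145.48545837402344), (55.17299270629883, 97.70722961425781), 78.58235168457031)
[[100, 105, 103], [101, 106, 105], [101, 106, 104], [100, 105, 104], [98, 103, 102], [99, 104, 102], [97, 103, 102]] [[66, 67, 65], [96, 102, 100], [96, 102, 100], [98, 104, 102], [97, 102, 101], [96, 102, 101], [123, 125, 120]]
```

View pics/crop.png

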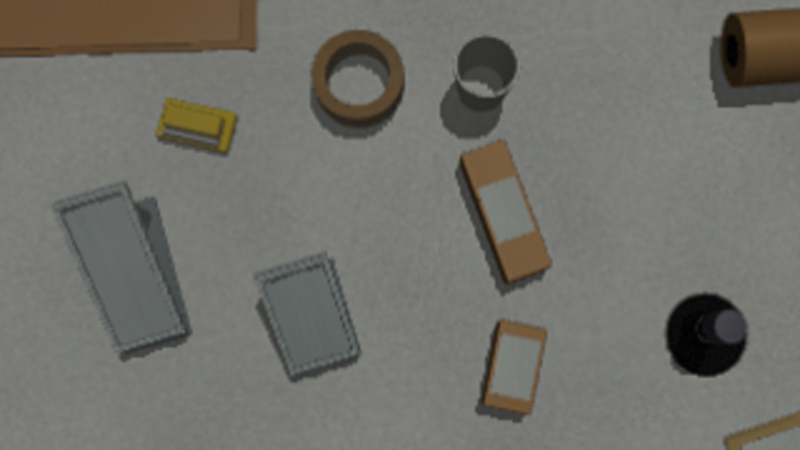

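The crop shows packs with labels up. The long cradle's rim corners are at about (54,204),(126,183),(189,336),(122,357) in crop pixels, and the short's at (256,273),(326,253),(359,352),(293,379). The stamp pad is centred near (706,334).

```bash
python3 - <<'E'
from h import *
f=pickle.load(open('top.pkl','rb'));im=f['img']
o=lambda a:(np.array(a)+.5)/2.5-.5+np.array([150,110])
for nm,h,L,c in(('L',77,188,[[54,204],[126,183],[189,336],[122,357]]),('S',62,128,[[256,273],[326,253],[359,352],[293,379]])):
    s=L/4+0;zu=(h+s+6.9)/1000;zd=(h-s+6.9)/1000
    P=onz(f,o(c),[zu,zu,zd,zd]);print(P.round(4))
    a=P[:2].mean(0);b=P[2:].mean(0);d=a-b
    print(nm,'len',np.linalg.norm(d),L/1000,'w',np.linalg.norm(P[0]-P[1]),np.linalg.norm(P[2]-P[3]),'yaw',np.degrees(np.arctan2(d[1],d[0])),np.degrees(np.arctan2(*(-(P[0]-P[1])[[0]],(P[0]-P[1])[1]))))
    yaw=np.arctan2(d[1],d[0]);m=(a+b)/2; n=np.array([-.5*np.cos(yaw),-.5*np.sin(yaw),.866])
    print(' bed centre',m-.008*n)
hsv=cv2.cvtColor(im,cv2.COLOR_RGB2HSV)
k=cv2.inRange(hsv[:,:,2],0,45);roi=np.zeros_like(k);roi[220:268,405:460]=1;k=k*roi
hull=cv2.convexHull(cv2.findNonZero(k));Q=onz(f,hull.reshape(-1,2),.005*np.ones(len(hull)));print('pad',cv2.minEnclosingCircle(np.float32(Q[:,:2])))
g=cv2.inRange(im[:,:,2],70,255)
ys,xs=np.mgrid[:400,:640];sel=(np.hypot(xs-441.5,ys-240)<11)&(im[:,:,2]>60)&(k*roi==0);
print(sel.sum());hd=np.argwhere(sel)[:,::-1];Q=onz(f,hd,.115*np.ones(len(hd)));print('head',Q.mean(0),cv2.minEnclosingCircle(np.float32(Q[:,:2])))
w=robot=None
E
```

```text
[[0.6166 0.357  0.1309]
 [0.64   0.2795 0.1309]
 [0.4794 0.2271 0.0369]
 [0.4544 0.304  0.0369]]
L len 0.19405297217115478 0.188 w 0.08095232698310459 0.08078834510839558 yaw 18.080904302611238 [16.81840517]
 bed centre [0.55141733 0.29313406 0.076972  ]
[[0.5471 0.1411 0.1009]
 [0.5697 0.0653 0.1009]
 [0.4632 0.0315 0.0369]
 [0.4319 0.1063 0.0369]]
S len 0.13256766120061816 0.128 w 0.0790577995873705 0.08109775655309943 yaw 17.20064537701124 [16.5802656]
 bed centre [0.50679093 0.08724858 0.061972  ]
pad ((0.48544853925704956, -0.3795397877693176), 0.04879361763596535)
203
head [ 0.49457333 -0.38151974  0.115     ] ((0.4946385622024536, -0.38267698884010315), 0.026047831401228905)
```

```bash
cat >> h.py <<'E'
def rot(yaw,tilt=0):
    c,s=np.cos(np.radians(yaw)),np.sin(np.radians(yaw));ct,st=np.cos(np.radians(tilt)),np.sin(np.radians(tilt))
    return R.from_matrix(np.array([[ct*c,s,st*c],[ct*s,-c,st*s],[st,0,-ct]]))  # tool x up slope, z into bed
def plan(wps,s=None):
    """wps: (pos,Rot,rows,jaw); prints rows of 10 per call; rows<0: hold"""
    import json
    from bench import robot
    s=s or robot.read_state();p=np.array(s['tcp_pos']);q=R.from_quat(s['ee_rot']);rows=[]
    for P,Q,n,jaw in wps:
        if P is None: rows+=[[[0,0,0],[0,0,0],jaw]]*n;continue
        p0,q0=p,q;dv=(q0.inv()*Q).as_rotvec()
        for i in range(1,n+1):
            tp=p0+(np.array(P)-p0)*i/n;tq=q0*R.from_rotvec(dv*i/n)
            a=np.round(q.inv().apply(tp-p)/.04,2);b=np.round(np.degrees((q.inv()*tq).as_rotvec())/6,2)
            assert abs(a).max()<=1 and np.linalg.norm(a)<1.04 and abs(b).max()<=1,(a,b)
            p=p+q.apply(a*.04);q=q*R.from_rotvec(np.radians(b*6));rows.append([(a+0.).tolist(),(b+0.).tolist(),jaw])
    while len(rows)%10: rows.append([[0,0,0],[0,0,0],rows[-1][2]])
    for i in range(0,len(rows),10): print(json.dumps(rows[i:i+10]).replace('0.0,','0,').replace('0.0]','0]').replace(' ',''))
E
python3 - <<'E'
from h import *
plan([([.4475,-.146,.12],rot(-11.4),16,0),(None,0,4,0)])
E
```

```text
[[[0.56,-0.38,0.15],[0,0,0.35],0],[[0.54,-0.4,0.16],[0,0,0.36],0],[[0.53,-0.42,0.15],[0,0,0.35],0],[[0.52,-0.44,0.16],[0,0,0.35],0],[[0.49,-0.46,0.15],[0,0,0.35],0],[[0.48,-0.48,0.15],[0,0,0.36],0],[[0.46,-0.49,0.16],[0,0,0.35],0],[[0.45,-0.52,0.15],[0,0,0.35],0],[[0.42,-0.52,0.15],[0,0,0.35],0],[[0.41,-0.55,0.16],[-0.01,0,0.36],0]]
[[[0.38,-0.55,0.15],[0,0,0.35],0],[[0.36,-0.57,0.15],[0,0,0.35],0],[[0.34,-0.59,0.16],[0,0,0.35],0],[[0.32,-0.59,0.15],[0,0,0.36],0],[[0.3,-0.61,0.15],[0,0,0.35],0],[[0.28,-0.62,0.16],[0,0,0.35],0],[[0,0,0],[0,0,0],0],[[0,0,0],[0,0,0],0],[[0,0,0],[0,0,0],0],[[0,0,0],[0,0,0],0]]
```

Call:
play_rows(
  targets=[
    [[0.56,-0.38,0.15],[0,0,0.35],0],
    [[0.54,-0.4,0.16],[0,0,0.36],0],
    [[0.53,-0.42,0.15],[0,0,0.35],0],
    [[0.52,-0.44,0.16],[0,0,0.35],0],
    [[0.49,-0.46,0.15],[0,0,0.35],0],
    [[0.48,-0.48,0.15],[0,0,0.36],0],
    [[0.46,-0.49,0.16],[0,0,0.35],0],
    [[0.45,-0.52,0.15],[0,0,0.35],0],
    [[0.42,-0.52,0.15],[0,0,0.35],0],
    [[0.41,-0.55,0.16],[0,0,0.36],0],
  ],
)

```text
clock: 0.93
tcp_pos: [0.3591, -0.2807, 0.1567]
ee_rot: [1.0, 0.01, -0.0, -0.0]
contact_force: [-0.1, -0.4, 0.3]
opening: 0.0933
gripper_force: 0.0
```

Call:
play_rows(
  targets=[
    [[0.38,-0.55,0.15],[0,0,0.35],0],
    [[0.36,-0.57,0.15],[0,0,0.35],0],
    [[0.34,-0.59,0.16],[0,0,0.35],0],
    [[0.32,-0.59,0.15],[0,0,0.36],0],
    [[0.3,-0.61,0.15],[0,0,0.35],0],
    [[0.28,-0.62,0.16],[0,0,0.35],0],
    [[0,0,0],[0,0,0],0],
    [[0,0,0],[0,0,0],0],
    [[0,0,0],[0,0,0],0],
    [[0,0,0],[0,0,0],0],
  ],
)

```text
clock: 1.77
tcp_pos: [0.4474, -0.147, 0.1204]
ee_rot: [0.995, -0.099, 0.0, 0.0]
contact_force: [0.1, 0.4, 0.9]
opening: 0.0931
gripper_force: 0.0
```

```bash
python3 - <<'E'
from h import *
from bench import robot
s=robot.read_state();print(s['clock'],s['tcp_pos'],s['joints'],R.from_quat(s['ee_rot']).as_matrix()[:,0])
f=robot.grab_frame('wrist');print({k:v for k,v in f.items() if k!='img'})
f['pose']=s;pickle.dump(f,open('w1.pkl','wb'));cv2.imwrite('pics/w1.png',f['img'][:,:,::-1])
plan([([.4475,-.146,.016],rot(-11.4),5,0),(None,0,2,0),(None,0,3,255),(None,0,4,255),([.4475,-.146,.20],rot(-11.4),6,255)],s)
E
```

```text
1.7667 [ 0.44742801 -0.14704301  0.12038246] [-4.16372616e-01  3.47552917e-01  1.94207738e+00 -9.40256100e-05
  8.51881425e-01  1.35374840e+00] [ 9.80212774e-01 -1.97946743e-01  6.37965429e-05]
{'fx': 340.31373496515874, 'fy': 340.31373496515874, 'cx': 313.93015041930477, 'cy': 201.31668154251724, 'k1': -0.041695477786059004, 'hand_eye': array([[ 2.46795378e-04, -9.52877503e-01, -3.03355242e-01,
         8.56315744e-02],
       [ 9.99999851e-01,  8.72313853e-05,  5.39547350e-04,
         1.42721433e-03],
       [-4.87660433e-04, -3.03355330e-01,  9.52877382e-01,
        -1.65940955e-01],
       [ 0.00000000e+00,  0.00000000e+00,  0.00000000e+00,
         1.00000000e+00]])}
[[[0,-0.01,0.52],[0,0,0],0],[[0,0,0.52],[0,0,0],0],[[0,-0.01,0.53],[0,0,0],0],[[0,0,0.52],[0,0,0],0],[[0,-0.01,0.52],[0,0,0],0],[[0,0,0],[0,0,0],0],[[0,0,0],[0,0,0],0],[[0,0,0],[0,0,0],255],[[0,0,0],[0,0,0],255],[[0,0,0],[0,0,0],255]]
[[[0,0,0],[0,0,0],255],[[0,0,0],[0,0,0],255],[[0,0,0],[0,0,0],255],[[0,0,0],[0,0,0],255],[[0,0,-0.77],[0,0,0],255],[[0,0,-0.76],[0,0,0],255],[[0,0,-0.77],[0,0,0],255],[[0,0,-0.77],[0,0,0],255],[[0,0,-0.76],[0,0,0],255],[[0,0,-0.77],[0,0,0],255]]
```

View pics/w1.png

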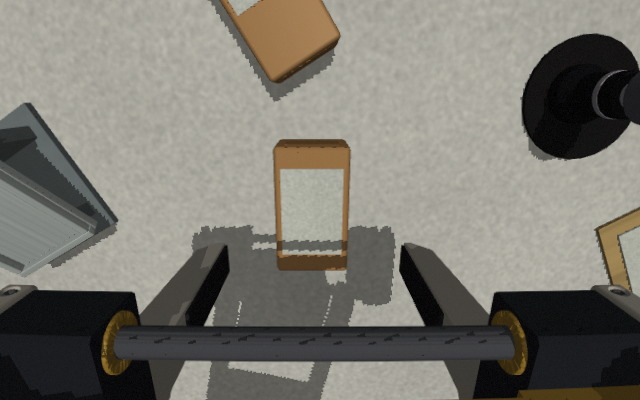

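The wrist view shows the short pack centred and square between the fingers (label centre about (313,210)), with the short cradle at the left edge. I'll look at both cradles once from above before grasping.

```bash
python3 - <<'E'
from h import *
plan([([.49,.19,.34],rot(17),13,0),(None,0,4,0)])
E
```

```text
[[[-0.05,-0.65,-0.42],[0,0,-0.36],0],[[-0.02,-0.65,-0.42],[0,0,-0.37],0],[[0,-0.66,-0.43],[0,0,-0.36],0],[[0.03,-0.65,-0.42],[0,0,-0.37],0],[[0.05,-0.65,-0.42],[0,0,-0.36],0],[[0.07,-0.65,-0.42],[0,0,-0.37],0],[[0.1,-0.65,-0.43],[0,0,-0.36],0],[[0.13,-0.64,-0.42],[0,0,-0.37],0],[[0.15,-0.63,-0.42],[0,0,-0.36],0],[[0.17,-0.63,-0.42],[0,0,-0.37],0]]
[[[0.2,-0.63,-0.43],[0,0,-0.36],0],[[0.22,-0.61,-0.42],[0,0,-0.37],0],[[0.25,-0.61,-0.42],[0,0,-0.36],0],[[0,0,0],[0,0,0],0],[[0,0,0],[0,0,0],0],[[0,0,0],[0,0,0],0],[[0,0,0],[0,0,0],0],[[0,0,0],[0,0,0],0],[[0,0,0],[0,0,0],0],[[0,0,0],[0,0,0],0]]
```

Call:
play_rows(
  targets=[
    [[-0.05,-0.65,-0.42],[0,0,-0.36],0],
    [[-0.02,-0.65,-0.42],[0,0,-0.37],0],
    [[0,-0.66,-0.43],[0,0,-0.36],0],
    [[0.03,-0.65,-0.42],[0,0,-0.37],0],
    [[0.05,-0.65,-0.42],[0,0,-0.36],0],
    [[0.07,-0.65,-0.42],[0,0,-0.37],0],
    [[0.1,-0.65,-0.43],[0,0,-0.36],0],
    [[0.13,-0.64,-0.42],[0,0,-0.37],0],
    [[0.15,-0.63,-0.42],[0,0,-0.36],0],
    [[0.17,-0.63,-0.42],[0,0,-0.37],0],
  ],
)

```text
clock: 2.65
tcp_pos: [0.4801, 0.1132, 0.2902]
ee_rot: [0.996, 0.092, 0.0, 0.0]
contact_force: [1.2, 0.1, -0.3]
opening: 0.093
gripper_force: 0.0
```

Call:
play_rows(
  targets=[
    [[0.2,-0.63,-0.43],[0,0,-0.36],0],
    [[0.22,-0.61,-0.42],[0,0,-0.37],0],
    [[0.25,-0.61,-0.42],[0,0,-0.36],0],
    [[0,0,0],[0,0,0],0],
    [[0,0,0],[0,0,0],0],
    [[0,0,0],[0,0,0],0],
    [[0,0,0],[0,0,0],0],
    [[0,0,0],[0,0,0],0],
    [[0,0,0],[0,0,0],0],
    [[0,0,0],[0,0,0],0],
  ],
)

```text
clock: 3.48
tcp_pos: [0.4901, 0.1904, 0.3396]
ee_rot: [0.989, 0.148, -0.0, 0.0]
contact_force: [-0.1, -0.4, 0.3]
opening: 0.093
gripper_force: 0.0
```

```bash
python3 - <<'E'
from h import *
from bench import robot
s=robot.read_state();print(s['clock'],s['tcp_pos'])
f=robot.grab_frame('wrist');f['pose']=s;pickle.dump(f,open('w2.pkl','wb'));cv2.imwrite('pics/w2.png',cv2.resize(f['img'][:,:,::-1],(800,500),interpolation=2))
plan([([.4475,-.146,.12],rot(-11.4),13,0),(None,0,1,0),([.4475,-.146,.016],rot(-11.4),4,0),(None,0,2,0)],s)
E
```

```text
3.4833 [0.49006796 0.19037775 0.33961625]
[[[-0.27,0.59,0.42],[0,0,0.36],0],[[-0.24,0.61,0.42],[0,0,0.37],0],[[-0.22,0.61,0.43],[0,0,0.36],0],[[-0.2,0.62,0.42],[0,0,0.37],0],[[-0.17,0.63,0.42],[0,0,0.36],0],[[-0.15,0.64,0.42],[0,0,0.36],0],[[-0.13,0.64,0.43],[0,0,0.37],0],[[-0.1,0.64,0.42],[0,0,0.36],0],[[-0.08,0.65,0.42],[0,0,0.37],0],[[-0.05,0.65,0.42],[0,0,0.36],0]]
[[[-0.02,0.65,0.43],[0,0,0.36],0],[[-0.01,0.65,0.42],[0,0,0.37],0],[[0.03,0.65,0.42],[0,0,0.36],0],[[0,0,0],[0,0,0],0],[[0,0,0.65],[0,0,0],0],[[0,0,0.65],[0,0,0],0],[[0,0,0.65],[0,0,0],0],[[0,0,0.65],[0,0,0],0],[[0,0,0],[0,0,0],0],[[0,0,0],[0,0,0],0]]
```

View pics/w2.png

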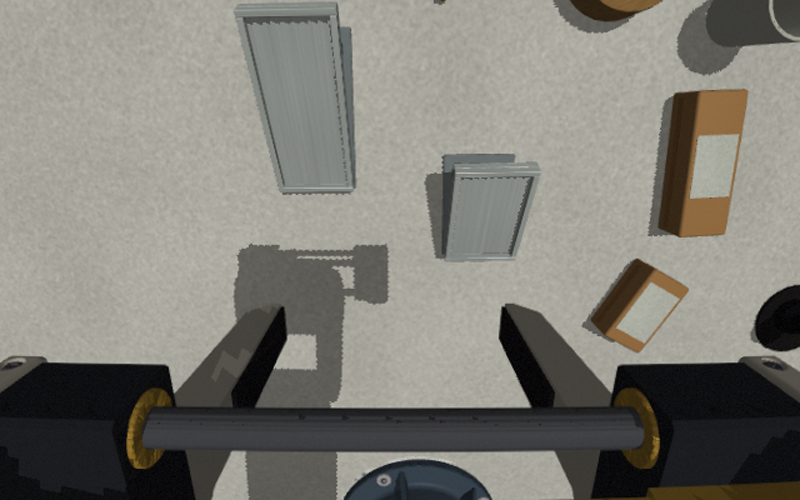

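The wrist view (scaled 1.25×) shows the long cradle's low corners at (281,192),(354,191) and its top rail near (237,12)–(337,12). The short cradle's low corners are at (446,257),(516,260), with its top near (455,172)–(538,173).

```bash
python3 - <<'E'
from h import *
f=pickle.load(open('w2.pkl','rb'));s=f['pose']
o=lambda a:(np.array(a)+.5)/1.25-.5
for nm,h,L,c in(('L',77,188,[[237,12],[337,12],[354,191],[281,192]]),('S',62,128,[[455,172],[538,173],[516,260],[446,257]])):
    zu=(h+L/4+6.9)/1000;zd=(h-L/4+6.9)/1000
    P=onz(f,o(c),[zu,zu,zd,zd],s);print(P.round(4).tolist())
    a=P[:2].mean(0);b=P[2:].mean(0);d=a-b;yaw=np.arctan2(d[1],d[0]);u=np.array([.866*np.cos(yaw),.866*np.sin(yaw),.5]);n=np.array([-.5*np.cos(yaw),-.5*np.sin(yaw),.866])
    print(nm,np.linalg.norm(d),np.linalg.norm(P[0]-P[1]),np.linalg.norm(P[2]-P[3]),'yaw',np.degrees(yaw),'mid',(a+b)/2-.008*n,'fromlow',b+u*L/2000-.008*n)
E
```

```text
[[0.613, 0.3558, 0.1309], [0.6355, 0.2792, 0.1309], [0.4839, 0.2313, 0.0369], [0.4592, 0.3087, 0.0369]]
L 0.18547615827186134 0.07986521352411417 0.08120994788922384 yaw 17.27312302738178 mid [0.55173381 0.29492992 0.076972  ] fromlow [0.55312612 0.29536286 0.076972  ]
[[0.5412, 0.1426, 0.1009], [0.5637, 0.0668, 0.1009], [0.4614, 0.029, 0.0369], [0.4409, 0.1086, 0.0369]]
S 0.1251025105450994 0.07900068570278526 0.08215413614481991 yaw 19.506595151084802 mid [0.5055662  0.08809545 0.061972  ] fromlow [0.50714765 0.08865567 0.061972  ]
```

Call:
play_rows(
  targets=[
    [[-0.27,0.59,0.42],[0,0,0.36],0],
    [[-0.24,0.61,0.42],[0,0,0.37],0],
    [[-0.22,0.61,0.43],[0,0,0.36],0],
    [[-0.2,0.62,0.42],[0,0,0.37],0],
    [[-0.17,0.63,0.42],[0,0,0.36],0],
    [[-0.15,0.64,0.42],[0,0,0.36],0],
    [[-0.13,0.64,0.43],[0,0,0.37],0],
    [[-0.1,0.64,0.42],[0,0,0.36],0],
    [[-0.08,0.65,0.42],[0,0,0.37],0],
    [[-0.05,0.65,0.42],[0,0,0.36],0],
  ],
)

```text
clock: 4.37
tcp_pos: [0.4572, -0.0692, 0.1704]
ee_rot: [0.999, -0.043, 0.0, 0.0]
contact_force: [0.2, 0.0, -0.6]
opening: 0.0929
gripper_force: 0.0
```

Call:
play_rows(
  targets=[
    [[-0.02,0.65,0.43],[0,0,0.36],0],
    [[-0.01,0.65,0.42],[0,0,0.37],0],
    [[0.03,0.65,0.42],[0,0,0.36],0],
    [[0,0,0],[0,0,0],0],
    [[0,0,0.65],[0,0,0],0],
    [[0,0,0.65],[0,0,0],0],
    [[0,0,0.65],[0,0,0],0],
    [[0,0,0.65],[0,0,0],0],
    [[0,0,0],[0,0,0],0],
    [[0,0,0],[0,0,0],0],
  ],
)

```text
clock: 5.2
tcp_pos: [0.4477, -0.145, 0.0161]
ee_rot: [0.995, -0.099, -0.001, -0.0]
contact_force: [-0.6, 0.1, 0.1]
opening: 0.0934
gripper_force: 0.0
```

Call:
play_rows(
  newtons=30,
  targets=[
    [[0,0,0],[0,0,0],255],
    [[0,0,0],[0,0,0],255],
    [[0,0,0],[0,0,0],255],
    [[0,0,0],[0,0,0],255],
    [[0,0,0],[0,0,0],255],
    [[0,0,0],[0,0,0],255],
    [[0,0,0],[0,0,0],255],
    [[0,0,0],[0,0,0],255],
    [[0,0,0],[0,0,0],255],
    [[0,0,0],[0,0,0],255],
  ],
)

```text
clock: 6.03
tcp_pos: [0.4482, -0.1455, 0.0166]
ee_rot: [0.995, -0.099, 0.0, 0.0]
contact_force: [0.0, 0.9, 5.8]
opening: 0.0556
gripper_force: 30.0
```

```bash
cat >> h.py <<'E'
def lane(c,yaw,d):
    Q=rot(yaw,30);return (np.array(c)-Q.as_matrix()[:,2]*d),Q
LC=([.552,.2945,.077],17.3);SC=([.506,.088,.062],17.)
E
python3 - <<'E'
from h import *
a,Q=lane(*SC,.0165+.09);b,_=lane(*SC,.0165+.002)
plan([([.4475,-.146,.16],rot(-11.4),5,255),(a,Q,12,255),(None,0,3,255)])
plan([(b,Q,7,255),(None,0,3,255)],dict(tcp_pos=a,ee_rot=Q.as_quat()));print(a,b)
E
```

```text
[[[0,0,-0.72],[0,0,0],255],[[-0.01,0.01,-0.71],[0,0,0],255],[[0,0,-0.72],[0,0,0.01],255],[[0,0,-0.72],[0,0,0],255],[[0,0.01,-0.72],[0,0,0],255],[[-0.07,-0.45,0.01],[0.1,0.41,-0.39],255],[[-0.06,-0.45,0.02],[0.11,0.41,-0.38],255],[[-0.04,-0.46,0.01],[0.1,0.4,-0.39],255],[[-0.02,-0.45,0.02],[0.1,0.41,-0.38],255],[[-0.01,-0.46,0.03],[0.11,0.41,-0.39],255]]
[[[0.01,-0.45,0.03],[0.1,0.41,-0.38],255],[[0.03,-0.45,0.04],[0.1,0.4,-0.39],255],[[0.05,-0.45,0.04],[0.11,0.41,-0.38],255],[[0.06,-0.45,0.05],[0.1,0.41,-0.39],255],[[0.08,-0.45,0.06],[0.1,0.41,-0.38],255],[[0.09,-0.44,0.06],[0.11,0.41,-0.39],255],[[0.11,-0.44,0.08],[0.1,0.4,-0.38],255],[[0,0,0],[0,0,0],255],[[0,0,0],[0,0,0],255],[[0,0,0],[0,0,0],255]]
[[[0,0,0.31],[0,0,0],255],[[0,0,0.32],[0,0,0],255],[[0,0,0.31],[0,0,0],255],[[0,0,0.32],[0,0,0],255],[[0,0,0.31],[0,0,0],255],[[0,0,0.32],[0,0,0],255],[[0,0,0.31],[0,0,0],255],[[0,0,0],[0,0,0],255],[[0,0,0],[0,0,0],255],[[0,0,0],[0,0,0],255]]
[0.45507677 0.07243121 0.15423171] [0.49715418 0.08529556 0.07802147]
```

Call:
play_rows(
  targets=[
    [[0,0,-0.72],[0,0,0],255],
    [[-0.01,0.01,-0.71],[0,0,0],255],
    [[0,0,-0.72],[0,0,0.01],255],
    [[0,0,-0.72],[0,0,0],255],
    [[0,0.01,-0.72],[0,0,0],255],
    [[-0.07,-0.45,0.01],[0.1,0.41,-0.39],255],
    [[-0.06,-0.45,0.02],[0.11,0.41,-0.38],255],
    [[-0.04,-0.46,0.01],[0.1,0.4,-0.39],255],
    [[-0.02,-0.45,0.02],[0.1,0.41,-0.38],255],
    [[-0.01,-0.46,0.03],[0.11,0.41,-0.39],255],
  ],
)

```text
clock: 6.87
tcp_pos: [0.4502, -0.054, 0.1573]
ee_rot: [0.994, 0.003, 0.109, -0.017]
contact_force: [0.0, 0.9, -1.8]
opening: 0.0558
gripper_force: 30.0
```

Call:
play_rows(
  targets=[
    [[0.01,-0.45,0.03],[0.1,0.41,-0.38],255],
    [[0.03,-0.45,0.04],[0.1,0.4,-0.39],255],
    [[0.05,-0.45,0.04],[0.11,0.41,-0.38],255],
    [[0.06,-0.45,0.05],[0.1,0.41,-0.39],255],
    [[0.08,-0.45,0.06],[0.1,0.41,-0.38],255],
    [[0.09,-0.44,0.06],[0.11,0.41,-0.39],255],
    [[0.11,-0.44,0.08],[0.1,0.4,-0.38],255],
    [[0,0,0],[0,0,0],255],
    [[0,0,0],[0,0,0],255],
    [[0,0,0],[0,0,0],255],
  ],
)

```text
clock: 7.7
tcp_pos: [0.455, 0.0723, 0.1539]
ee_rot: [0.956, 0.142, 0.255, -0.038]
contact_force: [-0.1, -0.3, -1.9]
opening: 0.0555
gripper_force: 30.0
```

```bash
python3 - <<'E'
from h import *
from bench import robot
s=robot.read_state();print(s['clock'],s['tcp_pos'],s['joints'],s['opening'])
f=robot.grab_frame('wrist');cv2.imwrite('pics/w3.png',f['img'][:,:,::-1])
b,Q=lane(*SC,.0165+.001)
print(np.degrees((R.from_quat(s['ee_rot']).inv()*Q).as_rotvec()))
plan([(b,Q,7,255),(None,0,3,255)],s)
E
```

```text
7.7 [0.45503007 0.07232663 0.15388545] [-0.0456391   0.10892963  2.28486165  0.60005421  0.30129281  0.6935224 ] 0.05551827289540361
[-0.00737372  0.078144   -0.06128025]
[[[0,0,0.32],[0,0,0],255],[[0,0,0.31],[0,0,0],255],[[0,0,0.32],[0,0.01,0],255],[[0,0,0.32],[0,0,-0.01],255],[[0.01,0,0.31],[0,0,0],255],[[0,0,0.32],[0,0,0],255],[[0,0,0.32],[0,0,0],255],[[0,0,0],[0,0,0],255],[[0,0,0],[0,0,0],255],[[0,0,0],[0,0,0],255]]
```

View pics/w3.png

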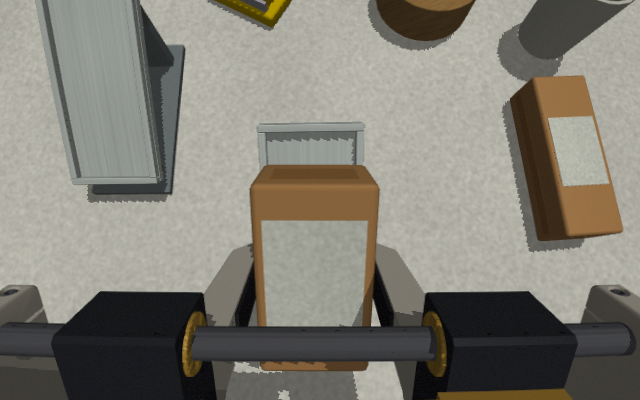

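The pack hangs over the short cradle, centred at column 315 against 311 for the cradle's far rail. I'll shift it 2 mm to the left, then lower and release.

Call:
play_rows(
  targets=[
    [[0,-0.05,0.32],[0,0,0],255],
    [[0,0,0.31],[0,0,0],255],
    [[0,0,0.32],[0,0.01,0],255],
    [[0,0,0.32],[0,0,-0.01],255],
    [[0.01,0,0.31],[0,0,0],255],
    [[0,0,0.32],[0,0,0],255],
    [[0,0,0.32],[0,0,0],255],
    [[0,0,0],[0,0,0],255],
    [[0,0,0],[0,0,0],255],
    [[0,0,0],[0,0,0],255],
  ],
)

```text
clock: 8.58
tcp_pos: [0.4974, 0.0872, 0.0773]
ee_rot: [0.955, 0.143, 0.256, -0.038]
contact_force: [-1.4, -0.2, -1.7]
opening: 0.0558
gripper_force: 30.0
```

```bash
python3 - <<'E'
from h import *
from bench import robot
s=robot.read_state();Q=R.from_quat(s['ee_rot']);b,T=lane(*SC,.0165)
print(s['clock'],s['tcp_pos'],Q.inv().apply(b-s['tcp_pos']),'F tool',Q.inv().apply(s['contact_force']),s['opening'])
E
```

```text
8.5833 [0.49741994 0.08724142 0.07728975] [-0.00034755  0.00178314  0.00095456] F tool [-2.07566624 -0.19993992  0.79174462] 0.05582605106404817
```

Call:
play_rows(
  targets=[
    [[0,0,0.03],[0,0,0],255],
    [[0,0,0],[0,0,0],255],
    [[0,0,0],[0,0,0],0],
    [[0,0,0],[0,0,0],0],
    [[0,0,0],[0,0,0],0],
    [[0,0,0],[0,0,0],0],
    [[0,0,0],[0,0,0],0],
    [[0,0,0],[0,0,0],0],
    [[0,0,-0.3],[0,0,0],0],
    [[0,0,-0.6],[0,0,0],0],
  ],
)

```text
clock: 9.42
tcp_pos: [0.4834, 0.084, 0.1011]
ee_rot: [0.955, 0.143, 0.256, -0.039]
contact_force: [-0.3, 0.8, 0.0]
opening: 0.0928
gripper_force: 0.0
```

Call:
play_rows(
  targets=[
    [[0,0,-0.8],[0,0,0],0],
    [[0,0,-0.8],[0,0,0],0],
    [[0,0,0],[0,0,0],0],
    [[0,0,0],[0,0,0],0],
    [[0,0,0],[0,0,0],0],
    [[0,0,0],[0,0,0],0],
    [[0,0,0],[0,0,0],0],
    [[0,0,0],[0,0,0],0],
    [[0,0,0],[0,0,0],0],
    [[0,0,0],[0,0,0],0],
  ],
)

```text
clock: 10.25
tcp_pos: [0.4591, 0.0771, 0.1476]
ee_rot: [0.955, 0.144, 0.257, -0.041]
contact_force: [-0.0, 0.2, 0.2]
opening: 0.093
gripper_force: 0.0
```

```bash
python3 - <<'E'
from h import *
from bench import robot
s=robot.read_state();print(s['clock'],s['tcp_pos'])
f=robot.grab_frame('wrist');f['pose']=s;pickle.dump(f,open('w4.pkl','wb'));cv2.imwrite('pics/w4.png',f['img'][:,:,::-1])
plan([([.55,-.04,.2],rot(19,10),7,0),([.627,-.136,.13],rot(20.4),6,0),(None,0,1,0),([.627,-.136,.016],rot(20.4),4,0),(None,0,2,0)],s)
E
```

```text
10.25 [0.4591156  0.07710296 0.14756463]
[[[0.26,0.49,-0.07],[0.01,-0.48,-0.04],0],[[0.25,0.5,-0.08],[0.01,-0.48,-0.04],0],[[0.24,0.5,-0.1],[0.01,-0.48,-0.05],0],[[0.24,0.5,-0.11],[0.01,-0.48,-0.04],0],[[0.22,0.49,-0.12],[0.01,-0.48,-0.04],0],[[0.22,0.5,-0.13],[0.01,-0.48,-0.04],0],[[0.21,0.5,-0.15],[0.01,-0.49,-0.05],0],[[0.12,0.48,0.32],[0,-0.28,-0.04],0],[[0.13,0.49,0.31],[0.01,-0.27,-0.04],0],[[0.13,0.48,0.31],[0,-0.28,-0.03],0]]
[[[0.15,0.49,0.31],[0,-0.28,-0.04],0],[[0.14,0.48,0.3],[0,-0.27,-0.04],0],[[0.16,0.49,0.3],[0.01,-0.28,-0.04],0],[[0,0,0],[0,0,0],0],[[0,0,0.71],[0,0,0],0],[[0,0,0.71],[0,0,0],0],[[0,0,0.72],[0,0,0],0],[[0,0,0.71],[0,0,0],0],[[0,0,0],[0,0,0],0],[[0,0,0],[0,0,0],0]]
```

View pics/w4.png

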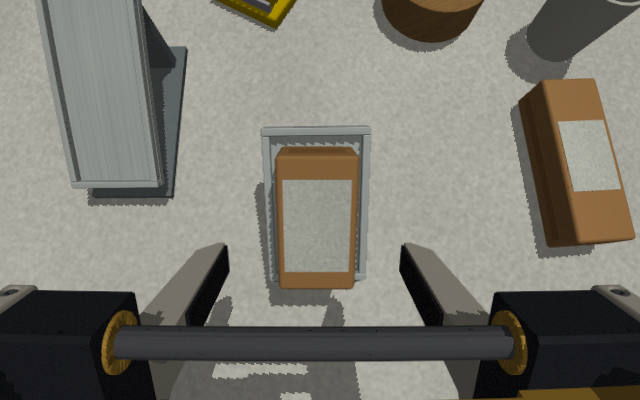

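The short pack lies inside its cradle's rails (label centre about (317,226)), evenly spaced. Next is the long pack.

Call:
play_rows(
  targets=[
    [[0.26,0.49,-0.07],[0.01,-0.48,-0.04],0],
    [[0.25,0.5,-0.08],[0.01,-0.48,-0.04],0],
    [[0.24,0.5,-0.1],[0.01,-0.48,-0.05],0],
    [[0.24,0.5,-0.11],[0.01,-0.48,-0.04],0],
    [[0.22,0.49,-0.12],[0.01,-0.48,-0.04],0],
    [[0.22,0.5,-0.13],[0.01,-0.48,-0.04],0],
    [[0.21,0.5,-0.15],[0.01,-0.49,-0.05],0],
    [[0.12,0.48,0.32],[0,-0.28,-0.04],0],
    [[0.13,0.49,0.31],[0.01,-0.27,-0.04],0],
    [[0.13,0.48,0.31],[0,-0.28,-0.03],0],
  ],
)

```text
clock: 11.13
tcp_pos: [0.589, -0.0888, 0.1652]
ee_rot: [0.984, 0.171, 0.043, -0.007]
contact_force: [0.1, 0.5, -0.6]
opening: 0.0928
gripper_force: 0.0
```

Call:
play_rows(
  targets=[
    [[0.15,0.49,0.31],[0,-0.28,-0.04],0],
    [[0.14,0.48,0.3],[0,-0.27,-0.04],0],
    [[0.16,0.49,0.3],[0.01,-0.28,-0.04],0],
    [[0,0,0],[0,0,0],0],
    [[0,0,0],[0,0,0],0],
    [[0,0,0],[0,0,0],0],
    [[0,0,0],[0,0,0],0],
    [[0,0,0],[0,0,0],0],
    [[0,0,0],[0,0,0],0],
    [[0,0,0],[0,0,0],0],
  ],
)

```text
clock: 11.97
tcp_pos: [0.627, -0.1359, 0.131]
ee_rot: [0.984, 0.177, 0.001, 0.0]
contact_force: [0.0, -0.4, 0.4]
opening: 0.0932
gripper_force: 0.0
```

```bash
python3 - <<'E'
from h import *
from bench import robot
g=pickle.load(open('w4.pkl','rb'));b,T=lane(*SC,.045);P=onz(g,[[317,226]],b[2],g['pose'])[0];print('short label err lane',T.inv().apply(P-b))
s=robot.read_state();print(s['clock'],s['tcp_pos'])
f=robot.grab_frame('wrist');im=f['img'];hsv=cv2.cvtColor(im,cv2.COLOR_RGB2HSV)
k=cv2.inRange(hsv,(0,0,110),(180,70,255));ok=cv2.inRange(hsv,(4,90,40),(22,255,255))
hull=cv2.convexHull(cv2.findNonZero(ok[60:290,200:430]))+[200,60];m=np.zeros_like(k);cv2.drawContours(m,[hull],-1,255,-1)
n,l,st,c=cv2.connectedComponentsWithStats(k&m);j=1+st[1:,4].argmax();print(st[j])
P=onz(f,np.argwhere(l==j)[:,::-1],.045*np.ones(st[j,4]),s);print(P.mean(0),cv2.minAreaRect(np.float32(P[:,:2]*1000)))
f['pose']=s;pickle.dump(f,open('w5.pkl','wb'))
plan([([.627,-.136,.016],rot(20.4),5,0),(None,0,5,0)],s)
E
```

```text
short label err lane [-0.00123639  0.000174   -0.00071383]
11.9667 [ 0.62703372 -0.13587554  0.13100229]
[ 283  164   62   58 3238]
[ 0.63967053 -0.13151829  0.045     ] ((637.91748046875, -133.05982971191406), (45.76674270629883, 46.38050842285156), 20.425342559814453)
[[[0,0,0.58],[0,0,0],0],[[0,0,0.57],[0,-0.01,0],0],[[0,0,0.58],[0,0,0],0],[[0,0,0.57],[0,0,0],0],[[0,0,0.58],[0,0,0],0],[[0,0,0],[0,0,0],0],[[0,0,0],[0,0,0],0],[[0,0,0],[0,0,0],0],[[0,0,0],[0,0,0],0],[[0,0,0],[0,0,0],0]]
```

Call:
play_rows(
  targets=[
    [[0,0,0.58],[0,0,0],0],
    [[0,0,0.57],[0,0,0],0],
    [[0,0,0.58],[0,0,0],0],
    [[0,0,0.57],[0,0,0],0],
    [[0,0,0.58],[0,0,0],0],
    [[0,0,0],[0,0,0],0],
    [[0,0,0],[0,0,0],0],
    [[0,0,0],[0,0,0],0],
    [[0,0,0],[0,0,0],255],
    [[0,0,0],[0,0,0],255],
  ],
)

```text
clock: 12.85
tcp_pos: [0.628, -0.1363, 0.0169]
ee_rot: [0.984, 0.177, 0.002, 0.001]
contact_force: [-0.4, -0.3, 0.6]
opening: 0.084
gripper_force: 0.0
```

Call:
play_rows(
  newtons=35,
  targets=[
    [[0,0,0],[0,0,0],255],
    [[0,0,0],[0,0,0],255],
    [[0,0,0],[0,0,0],255],
    [[0,0,0],[0,0,0],255],
    [[0,0,0],[0,0,0],255],
    [[0,0,0],[0,0,0],255],
    [[0,0,0],[0,0,0],255],
    [[0,0,0],[0,0,0],255],
    [[0,0,0],[0,0,0],255],
    [[0,0,0],[0,0,0],255],
  ],
)

```text
clock: 13.68
tcp_pos: [0.6272, -0.136, 0.0154]
ee_rot: [0.984, 0.177, 0.0, -0.0]
contact_force: [-1.7, 2.1, 4.5]
opening: 0.0559
gripper_force: 35.0
```

```bash
python3 - <<'E'
from h import *
a,Q=lane(*LC,.0165+.10)
plan([([.62,-.13,.23],rot(20.4),7,255),([.57,.08,.23],rot(18,5),8,255),(a,Q,9,255),(None,0,6,255)]);print(a)
E
```

```text
[[[-0.02,-0.03,-0.77],[0,0,0],255],[[-0.01,-0.03,-0.76],[0,0,0],255],[[-0.02,-0.03,-0.77],[0,0,0],255],[[-0.01,-0.03,-0.77],[0,-0.01,0],255],[[-0.02,-0.03,-0.76],[0,0,0],255],[[-0.02,-0.02,-0.77],[0,0,0],255],[[-0.01,-0.03,-0.76],[0,0,0],255],[[0.08,-0.67,0],[0,0.1,0.05],255],[[0.08,-0.67,0],[0,0.11,0.05],255],[[0.08,-0.67,0],[-0.01,0.1,0.05],255]]
[[[0.07,-0.67,0],[0,0.11,0.05],255],[[0.06,-0.67,0],[0,0.1,0.05],255],[[0.07,-0.68,0.01],[0,0.11,0.05],255],[[0.06,-0.67,0],[0,0.1,0.05],255],[[0.06,-0.67,0],[-0.01,0.1,0.05],255],[[-0.04,-0.58,0.14],[0,0.46,0.01],255],[[-0.04,-0.59,0.14],[-0.01,0.47,0.02],255],[[-0.06,-0.58,0.14],[0,0.46,0.01],255],[[-0.06,-0.59,0.13],[0,0.46,0.01],255],[[-0.07,-0.58,0.14],[-0.01,0.47,0.01],255]]
[[[-0.07,-0.58,0.12],[0,0.46,0.02],255],[[-0.08,-0.59,0.13],[-0.01,0.46,0.01],255],[[-0.09,-0.58,0.12],[0,0.47,0.01],255],[[-0.09,-0.59,0.11],[0,0.46,0.01],255],[[0,0,0],[0,0,0],255],[[0,0,0],[0,0,0],255],[[0,0,0],[0,0,0],255],[[0,0,0],[0,0,0],255],[[0,0,0],[0,0,0],255],[[0,0,0],[0,0,0],255]]
[0.49638518 0.27717791 0.17789196]
```

Call:
play_rows(
  targets=[
    [[-0.02,-0.03,-0.77],[0,0,0],255],
    [[-0.01,-0.03,-0.76],[0,0,0],255],
    [[-0.02,-0.03,-0.77],[0,0,0],255],
    [[-0.01,-0.03,-0.77],[0,-0.01,0],255],
    [[-0.02,-0.03,-0.76],[0,0,0],255],
    [[-0.02,-0.02,-0.77],[0,0,0],255],
    [[-0.01,-0.03,-0.76],[0,0,0],255],
    [[0.08,-0.67,0],[0,0.1,0.05],255],
    [[0.08,-0.67,0],[0,0.11,0.05],255],
    [[0.08,-0.67,0],[-0.01,0.1,0.05],255],
  ],
)

```text
clock: 14.52
tcp_pos: [0.6009, -0.0507, 0.2293]
ee_rot: [0.986, 0.169, 0.016, -0.002]
contact_force: [0.6, 0.6, -3.6]
opening: 0.056
gripper_force: 35.0
```

Call:
play_rows(
  targets=[
    [[0.07,-0.67,0],[0,0.11,0.05],255],
    [[0.06,-0.67,0],[0,0.1,0.05],255],
    [[0.07,-0.68,0.01],[0,0.11,0.05],255],
    [[0.06,-0.67,0],[0,0.1,0.05],255],
    [[0.06,-0.67,0],[-0.01,0.1,0.05],255],
    [[-0.04,-0.58,0.14],[0,0.46,0.01],255],
    [[-0.04,-0.59,0.14],[-0.01,0.47,0.02],255],
    [[-0.06,-0.58,0.14],[0,0.46,0.01],255],
    [[-0.06,-0.59,0.13],[0,0.46,0.01],255],
    [[-0.07,-0.58,0.14],[-0.01,0.47,0.01],255],
  ],
)

```text
clock: 15.35
tcp_pos: [0.5281, 0.1902, 0.2]
ee_rot: [0.975, 0.151, 0.163, -0.025]
contact_force: [1.4, -0.2, -3.8]
opening: 0.056
gripper_force: 35.0
```

Call:
play_rows(
  targets=[
    [[-0.07,-0.58,0.12],[0,0.46,0.02],255],
    [[-0.08,-0.59,0.13],[-0.01,0.46,0.01],255],
    [[-0.09,-0.58,0.12],[0,0.47,0.01],255],
    [[-0.09,-0.59,0.11],[0,0.46,0.01],255],
    [[0,0,0],[0,0,0],255],
    [[0,0,0],[0,0,0],255],
    [[0,0,0],[0,0,0],255],
    [[0,0,0],[0,0,0],255],
    [[0,0,0],[0,0,0],255],
    [[0,0,0],[0,0,0],255],
  ],
)

```text
clock: 16.18
tcp_pos: [0.497, 0.2767, 0.178]
ee_rot: [0.955, 0.145, 0.256, -0.039]
contact_force: [0.4, -0.1, -4.2]
opening: 0.0558
gripper_force: 35.0
```

```bash
python3 - <<'E'
from h import *
from bench import robot
s=robot.read_state();print(s['clock'],s['tcp_pos'],s['joints'],s['opening'])
f=robot.grab_frame('wrist');cv2.imwrite('pics/w6.png',f['img'][:,:,::-1])
b,Q=lane(*LC,.016)
print(np.degrees((R.from_quat(s['ee_rot']).inv()*Q).as_rotvec()))
plan([(b,Q,7,255),(None,0,3,255)],s)
E
```

```text
16.1833 [0.49701894 0.27670707 0.17797446] [ 0.46637301  0.25271048  2.01489396 -0.23233706  0.36527215  1.93147242] 0.0557517114448194
[ 0.02306435 -0.00174668 -0.02567379]
[[[0,0,0.36],[0,0,0],255],[[0,0,0.36],[0,0,0],255],[[0,-0.01,0.36],[0,0,0],255],[[-0.01,0,0.35],[0,0,0],255],[[0,0,0.36],[0,0,0],255],[[0,0,0.36],[0,0,0],255],[[0,-0.01,0.36],[0,0,0],255],[[0,0,0],[0,0,0],255],[[0,0,0],[0,0,0],255],[[0,0,0],[0,0,0],255]]
```

View pics/w6.png

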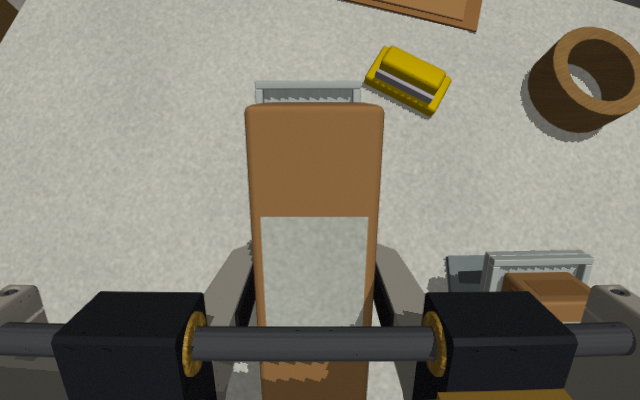

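The pack hangs over the long cradle. Its centre column is 314.5 against 308 for the far rail, so I'll shift it 3.5 mm to the left while lowering.

Call:
play_rows(
  targets=[
    [[0,-0.09,0.36],[0,0,0],255],
    [[0,0,0.36],[0,0,0],255],
    [[0,0,0.36],[0,0,0],255],
    [[-0.01,0,0.35],[0,0,0],255],
    [[0,0,0.36],[0,0,0],255],
    [[0,0,0.36],[0,0,0],255],
    [[0,0,0.33],[0,0,0],255],
    [[0,0,0],[0,0,0],255],
    [[0,0,0],[0,0,0],255],
    [[0,0,0],[0,0,0],255],
  ],
)

```text
clock: 17.07
tcp_pos: [0.5424, 0.2952, 0.0921]
ee_rot: [0.955, 0.145, 0.256, -0.039]
contact_force: [-0.1, -0.3, -3.3]
opening: 0.0555
gripper_force: 35.0
```

```bash
python3 - <<'E'
from h import *
from bench import robot
s=robot.read_state();Q=R.from_quat(s['ee_rot']);b,T=lane(*LC,.0155)
print(s['clock'],s['tcp_pos'],Q.inv().apply(b-s['tcp_pos']),'F tool',Q.inv().apply(s['contact_force']),s['opening'])
f=robot.grab_frame('wrist');cv2.imwrite('pics/w7.png',f['img'][:,:,::-1])
E
```

```text
17.0667 [0.54238744 0.29519489 0.09212335] [0.00020659 0.00352203 0.00208273] F tool [-1.81570892  0.29175098  2.74640136] 0.05552897514696815
```

Call:
play_rows(
  targets=[
    [[0,0,0.04],[0,0,0],255],
    [[0,0,0],[0,0,0],255],
    [[0,0,0],[0,0,0],0],
    [[0,0,0],[0,0,0],0],
    [[0,0,0],[0,0,0],0],
    [[0,0,0],[0,0,0],0],
    [[0,0,0],[0,0,0],0],
    [[0,0,0],[0,0,0],0],
    [[0,0,-0.3],[0,0,0],0],
    [[0,0,-0.6],[0,0,0],0],
  ],
)

```text
clock: 17.95
tcp_pos: [0.5255, 0.2899, 0.1199]
ee_rot: [0.955, 0.146, 0.254, -0.038]
contact_force: [0.0, -0.5, -1.0]
opening: 0.093
gripper_force: 0.0
```

Call:
play_rows(
  targets=[
    [[0,0,-0.8],[0,0,0],0],
    [[0,0,-0.8],[0,0,0],0],
    [[0,0,-0.8],[0,0,0],0],
    [[0,0,-0.8],[0,0,0],0],
    [[0,0,0],[0,0,0],0],
    [[0,0,0],[0,0,0],0],
    [[0,0,0],[0,0,0],0],
    [[0,0,0],[0,0,0],0],
    [[0,0,0],[0,0,0],0],
    [[0,0,0],[0,0,0],0],
  ],
)

```text
clock: 18.78
tcp_pos: [0.4649, 0.2711, 0.2312]
ee_rot: [0.955, 0.146, 0.255, -0.039]
contact_force: [-0.7, -0.7, 0.7]
opening: 0.0933
gripper_force: 0.0
```

```bash
python3 - <<'E'
from h import *
from bench import robot
s=robot.read_state();print(s['clock'],s['tcp_pos'])
f=robot.grab_frame('wrist');f['pose']=s;pickle.dump(f,open('w8.pkl','wb'));cv2.imwrite('pics/w8.png',f['img'][:,:,::-1])
plan([([.49,.05,.28],rot(10,10),9,0),([.45,-.36,.28],rot(-10),14,0),(None,0,3,0)],s)
E
```

```text
18.7833 [0.46492584 0.27110953 0.23118867]
[[[-0.03,0.61,-0.18],[-0.05,-0.37,0.13],0],[[-0.04,0.61,-0.17],[-0.04,-0.37,0.13],0],[[-0.03,0.61,-0.16],[-0.05,-0.36,0.12],0],[[-0.02,0.61,-0.17],[-0.04,-0.37,0.13],0],[[-0.03,0.61,-0.16],[-0.05,-0.37,0.13],0],[[-0.02,0.61,-0.15],[-0.05,-0.37,0.13],0],[[-0.03,0.62,-0.15],[-0.04,-0.37,0.13],0],[[-0.02,0.61,-0.15],[-0.05,-0.36,0.13],0],[[-0.01,0.62,-0.14],[-0.04,-0.37,0.12],0],[[-0.19,0.71,-0.03],[-0.02,-0.12,0.24],0]]
[[[-0.18,0.71,-0.04],[-0.02,-0.12,0.24],0],[[-0.16,0.72,-0.02],[-0.02,-0.11,0.23],0],[[-0.15,0.72,-0.03],[-0.02,-0.12,0.24],0],[[-0.12,0.72,-0.02],[-0.03,-0.12,0.24],0],[[-0.11,0.73,-0.02],[-0.02,-0.12,0.24],0],[[-0.09,0.73,-0.01],[-0.02,-0.11,0.23],0],[[-0.07,0.73,-0.01],[-0.02,-0.12,0.24],0],[[-0.05,0.74,-0.01],[-0.02,-0.12,0.24],0],[[-0.04,0.73,-0.01],[-0.02,-0.12,0.24],0],[[-0.01,0.74,0],[-0.02,-0.12,0.24],0]]
[[[0,0.73,-0.01],[-0.02,-0.11,0.23],0],[[0.02,0.74,0],[-0.02,-0.12,0.24],0],[[0.04,0.73,0],[-0.03,-0.12,0.24],0],[[0,0,0],[0,0,0],0],[[0,0,0],[0,0,0],0],[[0,0,0],[0,0,0],0],[[0,0,0],[0,0,0],0],[[0,0,0],[0,0,0],0],[[0,0,0],[0,0,0],0],[[0,0,0],[0,0,0],0]]
```

View pics/w8.png

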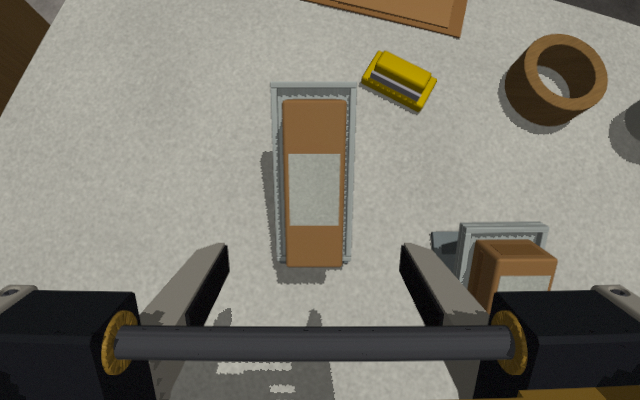

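The long pack lies flat inside its cradle's rails, with label corners at about (288,154),(340,154),(342,226),(288,226). Next I move to the stamp.

Call:
play_rows(
  targets=[
    [[-0.03,0.61,-0.18],[-0.05,-0.37,0.13],0],
    [[-0.04,0.61,-0.17],[-0.04,-0.37,0.13],0],
    [[-0.03,0.61,-0.16],[-0.05,-0.36,0.12],0],
    [[-0.02,0.61,-0.17],[-0.04,-0.37,0.13],0],
    [[-0.03,0.61,-0.16],[-0.05,-0.37,0.13],0],
    [[-0.02,0.61,-0.15],[-0.05,-0.37,0.13],0],
    [[-0.03,0.62,-0.15],[-0.04,-0.37,0.13],0],
    [[-0.02,0.61,-0.15],[-0.05,-0.36,0.13],0],
    [[-0.01,0.62,-0.14],[-0.04,-0.37,0.12],0],
    [[-0.19,0.71,-0.03],[-0.02,-0.12,0.24],0],
  ],
)

```text
clock: 19.67
tcp_pos: [0.4888, 0.0196, 0.2815]
ee_rot: [0.994, 0.074, 0.081, -0.008]
contact_force: [0.8, -0.5, 0.4]
opening: 0.093
gripper_force: 0.0
```

Call:
play_rows(
  targets=[
    [[-0.18,0.71,-0.04],[-0.02,-0.12,0.24],0],
    [[-0.16,0.72,-0.02],[-0.02,-0.11,0.23],0],
    [[-0.15,0.72,-0.03],[-0.02,-0.12,0.24],0],
    [[-0.12,0.72,-0.02],[-0.03,-0.12,0.24],0],
    [[-0.11,0.73,-0.02],[-0.02,-0.12,0.24],0],
    [[-0.09,0.73,-0.01],[-0.02,-0.11,0.23],0],
    [[-0.07,0.73,-0.01],[-0.02,-0.12,0.24],0],
    [[-0.05,0.74,-0.01],[-0.02,-0.12,0.24],0],
    [[-0.04,0.73,-0.01],[-0.02,-0.12,0.24],0],
    [[-0.01,0.74,0],[-0.02,-0.12,0.24],0],
  ],
)

```text
clock: 20.5
tcp_pos: [0.4583, -0.2738, 0.2799]
ee_rot: [0.999, -0.051, 0.019, -0.002]
contact_force: [0.6, 0.4, 0.4]
opening: 0.0931
gripper_force: 0.0
```

Call:
play_rows(
  targets=[
    [[0,0.73,-0.01],[-0.02,-0.11,0.23],0],
    [[0.02,0.74,0],[-0.02,-0.12,0.24],0],
    [[0.04,0.73,0],[-0.03,-0.12,0.24],0],
    [[0,0,0],[0,0,0],0],
    [[0,0,0],[0,0,0],0],
    [[0,0,0],[0,0,0],0],
    [[0,0,0],[0,0,0],0],
    [[0,0,0],[0,0,0],0],
    [[0,0,0],[0,0,0],0],
    [[0,0,0],[0,0,0],0],
  ],
)

```text
clock: 21.33
tcp_pos: [0.4503, -0.3594, 0.2806]
ee_rot: [0.996, -0.087, 0.001, -0.0]
contact_force: [-0.0, 0.6, -0.1]
opening: 0.0927
gripper_force: 0.0
```

```bash
python3 - <<'E'
from h import *
from bench import robot
g=pickle.load(open('w8.pkl','rb'));b,T=lane(*LC,.045);n=-T.as_matrix()[:,2]
c,d=ray(g,[[314.7,190],[288.5,154],[340,154],[342,226],[288,226]],g['pose']);P=c+d*(((b-c)@n)/(d@n))[:,None]
print('label',P[0],'lane err',T.inv().apply(P[0]-b),'sizes',np.linalg.norm(np.diff(P[1:],axis=0),axis=1),'ctr',P[1:].mean(0))
s=robot.read_state();print(s['clock'],s['tcp_pos'])
f=robot.grab_frame('wrist');f['pose']=s;pickle.dump(f,open('w9.pkl','wb'));cv2.imwrite('pics/w9.png',f['img'][:,:,::-1])
E
```

```text
label [0.52938371 0.28871863 0.11550211] lane err [-9.38059315e-04 -1.20569300e-03  8.60565102e-17] sizes [0.04560061 0.06862305 0.05110951] ctr [0.52843021 0.28847828 0.11493525]
21.3333 [ 0.4502545  -0.35941306  0.28064541]
```

View pics/w9.png

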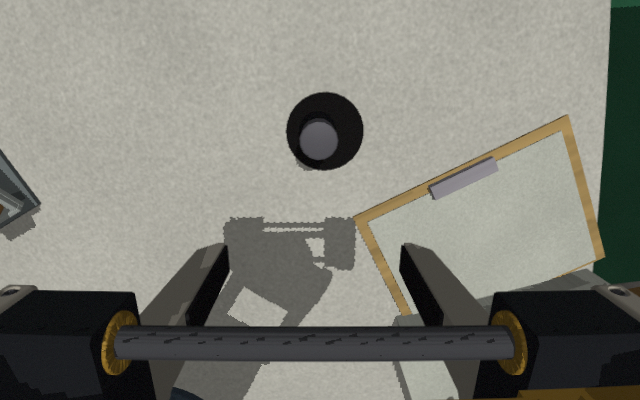

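The view shows the pad as a black disc near (325,131), with the stamp's grey head top near (318,139).

```bash
python3 - <<'E'
from h import *
f=pickle.load(open('w9.pkl','rb'));s=f['pose'];v=cv2.cvtColor(f['img'],cv2.COLOR_RGB2HSV)[:,:,2].astype(int)
ys,xs=np.mgrid[:400,:640];near=np.hypot(xs-325,ys-131)<46
print(v[139,282:370:4])
dark=((v<60)&near).astype(np.uint8);hull=cv2.convexHull(cv2.findNonZero(dark)).reshape(-1,2)
P=onz(f,hull,.005*np.ones(len(hull)),s);print('pad',cv2.minEnclosingCircle(np.float32(P[:,:2]*1000)))
hd=((v>60)&(np.hypot(xs-318,ys-139)<25)).astype(np.uint8)
n,l,st,c=cv2.connectedComponentsWithStats(hd);j=l[139,318];print(st[j],c[j])
h=cv2.convexHull(np.argwhere(l==j)[:,::-1].astype(np.int32)).reshape(-1,2)
P=onz(f,h,.12*np.ones(len(h)),s);print('head',P[:,:2].mean(0),cv2.minEnclosingCircle(np.float32(P[:,:2]*1000)),cv2.fitEllipse(np.float32(P[:,:2]*1000)))
E
```

```text
[175 142  19  23  20  89  90  90  90  93  92  92  91  90  38  20  21  23
  22  23 113 174]
pad ((485.6186218261719, -380.7975158691406), 49.223148345947266)
[ 300  122   38   38 1127] [318.3487134  140.16326531]
head [ 0.49130092 -0.37227781] ((491.573974609375, -372.47198486328125), 18.148624420166016) ((491.4935607910156, -372.5223388671875), (35.83994674682617, 36.01197814941406), 86.08029174804688)
```

```bash
python3 - <<'E'
from h import *
plan([([.4915,-.3725,.17],rot(-10),5,0),([.4915,-.3725,.077],rot(-10),5,0)])
E
```

```text
[[[0.21,0.03,0.55],[0,0,0],0],[[0.22,0.03,0.56],[0,-0.01,0],0],[[0.21,0.03,0.55],[0,0,0],0],[[0.22,0.02,0.55],[0,0,0.01],0],[[0.21,0.03,0.56],[0,-0.01,0],0],[[0,0,0.46],[0,0,0],0],[[0,0,0.47],[0,0,0],0],[[0,0,0.46],[0,0,0],0],[[0,0,0.47],[0,0,0],0],[[0,0,0.46],[0,0,0],0]]
```

Call:
play_rows(
  targets=[
    [[0.21,0.03,0.55],[0,0,0],0],
    [[0.22,0.03,0.56],[0,-0.01,0],0],
    [[0.21,0.03,0.55],[0,0,0],0],
    [[0.22,0.02,0.55],[0,0,0.01],0],
    [[0.21,0.03,0.56],[0,-0.01,0],0],
    [[0,0,0.46],[0,0,0],0],
    [[0,0,0.47],[0,0,0],0],
    [[0,0,0.46],[0,0,0],0],
    [[0,0,0.47],[0,0,0],0],
    [[0,0,0.46],[0,0,0],0],
  ],
)

```text
clock: 22.22
tcp_pos: [0.4914, -0.3725, 0.076]
ee_rot: [0.996, -0.088, -0.0, -0.0]
contact_force: [0.1, -0.4, 0.8]
opening: 0.0932
gripper_force: 0.0
```

Call:
play_rows(
  newtons=50,
  targets=[
    [[0,0,0],[0,0,0],0],
    [[0,0,0],[0,0,0],0],
    [[0,0,0],[0,0,0],255],
    [[0,0,0],[0,0,0],255],
    [[0,0,0],[0,0,0],255],
    [[0,0,0],[0,0,0],255],
    [[0,0,0],[0,0,0],255],
    [[0,0,0],[0,0,0],255],
    [[0,0,0],[0,0,0],255],
    [[0,0,0],[0,0,0],255],
  ],
)

```text
clock: 23.05
tcp_pos: [0.4913, -0.3727, 0.0769]
ee_rot: [0.996, -0.088, -0.0, -0.0]
contact_force: [0.1, -0.2, -0.8]
opening: 0.0443
gripper_force: 0.0
```

Call:
play_rows(
  targets=[
    [[0,0,0],[0,0,0],255],
    [[0,0,0],[0,0,0],255],
    [[0,0,0],[0,0,0],255],
    [[0,0,0],[0,0,0],255],
    [[0,0,0],[0,0,0],255],
    [[0,0,0],[0,0,0],255],
    [[0,0,0],[0,0,0],255],
    [[0,0,0],[0,0,0],255],
    [[0,0,0],[0,0,0],255],
    [[0,0,0],[0,0,0],255],
  ],
)

```text
clock: 23.88
tcp_pos: [0.4913, -0.3727, 0.0768]
ee_rot: [0.996, -0.088, -0.0, -0.0]
contact_force: [0.1, -0.1, -1.0]
opening: 0.0375
gripper_force: 49.8
```

```bash
python3 - <<'E'
from h import *
from bench import robot
s=robot.read_state();print(s['clock'],s['tcp_pos'],s['contact_force'],s['opening'])
Q=rot(17.3,30);n=-Q.as_matrix()[:,2];lab=np.array([.529,.2887,.1155]);h=s['tcp_pos'][2]-.005
a=lab+n*(h+.06);print(h,a)
p=s['tcp_pos']
plan([(p+[0,0,.17],R.from_quat(s['ee_rot']),6,255),([.47,-.05,.30],rot(5,10),10,255),([.46,.15,.30],rot(12,22),8,255),(a,Q,6,255),(None,0,0,255)],s)
E
```

```text
23.8833 [ 0.49126261 -0.37267013  0.07676756] [ 0.1386939  -0.10009103 -1.01838217] 0.03749778650410933
0.0717675643061008 [0.46609675 0.26910782 0.22961406]
[[[0,0,-0.71],[0,0,0],255],[[0,0,-0.71],[0,0,0],255],[[0,0,-0.7],[0,0,0],255],[[0,0,-0.71],[0,0,0],255],[[0,0,-0.71],[0,0,0],255],[[0,0,-0.71],[0,0,0],255],[[-0.19,-0.79,-0.13],[0.02,0.17,-0.25],255],[[-0.17,-0.79,-0.14],[0.02,0.16,-0.25],255],[[-0.15,-0.79,-0.13],[0.02,0.17,-0.25],255],[[-0.13,-0.8,-0.14],[0.02,0.17,-0.25],255]]
[[[-0.1,-0.8,-0.13],[0.03,0.16,-0.25],255],[[-0.08,-0.81,-0.14],[0.02,0.17,-0.25],255],[[-0.05,-0.8,-0.13],[0.02,0.16,-0.25],255],[[-0.03,-0.81,-0.14],[0.02,0.17,-0.25],255],[[-0.01,-0.81,-0.13],[0.02,0.17,-0.25],255],[[0.02,-0.81,-0.13],[0.02,0.16,-0.25],255],[[0.02,-0.63,0],[0.04,0.25,-0.14],255],[[0.03,-0.62,0.01],[0.04,0.25,-0.14],255],[[0.04,-0.62,0.01],[0.04,0.25,-0.14],255],[[0.05,-0.63,0.02],[0.04,0.25,-0.14],255]]
[[[0.06,-0.62,0.02],[0.04,0.25,-0.14],255],[[0.07,-0.62,0.02],[0.04,0.25,-0.15],255],[[0.07,-0.62,0.03],[0.04,0.25,-0.14],255],[[0.09,-0.62,0.03],[0.04,0.25,-0.14],255],[[0.01,-0.48,0.32],[0.07,0.22,-0.13],255],[[0.01,-0.48,0.32],[0.06,0.22,-0.13],255],[[0,-0.47,0.33],[0.07,0.23,-0.14],255],[[0.01,-0.48,0.33],[0.06,0.22,-0.13],255],[[0,-0.47,0.33],[0.07,0.22,-0.13],255],[[0.01,-0.47,0.34],[0.06,0.22,-0.13],255]]
```

Call:
play_rows(
  targets=[
    [[0,0,-0.71],[0,0,0],255],
    [[0,0,-0.71],[0,0,0],255],
    [[0,0,-0.7],[0,0,0],255],
    [[0,0,-0.71],[0,0,0],255],
    [[0,0,-0.71],[0,0,0],255],
    [[0,0,-0.71],[0,0,0],255],
    [[-0.19,-0.79,-0.13],[0.02,0.17,-0.25],255],
    [[-0.17,-0.79,-0.14],[0.02,0.16,-0.25],255],
    [[-0.15,-0.79,-0.13],[0.02,0.17,-0.25],255],
    [[-0.13,-0.8,-0.14],[0.02,0.17,-0.25],255],
  ],
)

```text
clock: 24.72
tcp_pos: [0.4822, -0.2423, 0.2683]
ee_rot: [0.999, -0.035, 0.035, -0.002]
contact_force: [0.4, 0.6, -2.1]
opening: 0.0377
gripper_force: 49.9
```

Call:
play_rows(
  targets=[
    [[-0.1,-0.8,-0.13],[0.03,0.16,-0.25],255],
    [[-0.08,-0.81,-0.14],[0.02,0.17,-0.25],255],
    [[-0.05,-0.8,-0.13],[0.02,0.16,-0.25],255],
    [[-0.03,-0.81,-0.14],[0.02,0.17,-0.25],255],
    [[-0.01,-0.81,-0.13],[0.02,0.17,-0.25],255],
    [[0.02,-0.81,-0.13],[0.02,0.16,-0.25],255],
    [[0.02,-0.63,0],[0.04,0.25,-0.14],255],
    [[0.03,-0.62,0.01],[0.04,0.25,-0.14],255],
    [[0.04,-0.62,0.01],[0.04,0.25,-0.14],255],
    [[0.05,-0.63,0.02],[0.04,0.25,-0.14],255],
  ],
)

```text
clock: 25.55
tcp_pos: [0.4644, 0.0512, 0.3001]
ee_rot: [0.987, 0.073, 0.139, -0.012]
contact_force: [-0.4, 0.3, -2.0]
opening: 0.0373
gripper_force: 49.9
```

Call:
play_rows(
  targets=[
    [[0.06,-0.62,0.02],[0.04,0.25,-0.14],255],
    [[0.07,-0.62,0.02],[0.04,0.25,-0.15],255],
    [[0.07,-0.62,0.03],[0.04,0.25,-0.14],255],
    [[0.09,-0.62,0.03],[0.04,0.25,-0.14],255],
    [[0.01,-0.48,0.32],[0.07,0.22,-0.13],255],
    [[0.01,-0.48,0.32],[0.06,0.22,-0.13],255],
    [[0,-0.47,0.33],[0.07,0.23,-0.14],255],
    [[0.01,-0.48,0.33],[0.06,0.22,-0.13],255],
    [[0,-0.47,0.33],[0.07,0.22,-0.13],255],
    [[0.01,-0.47,0.34],[0.06,0.22,-0.13],255],
  ],
)

```text
clock: 26.38
tcp_pos: [0.4657, 0.2701, 0.2291]
ee_rot: [0.955, 0.146, 0.256, -0.039]
contact_force: [0.8, -0.7, -2.2]
opening: 0.0375
gripper_force: 49.9
```

Call:
play_rows(
  targets=[
    [[0,0,0],[0,0,0],255],
    [[0,0,0],[0,0,0],255],
    [[0,0,0],[0,0,0],255],
    [[0,0,0],[0,0,0],255],
    [[0,0,0],[0,0,0],255],
    [[0,0,0],[0,0,0],255],
    [[0,0,0],[0,0,0],255],
    [[0,0,0],[0,0,0],255],
    [[0,0,0],[0,0,0],255],
    [[0,0,0],[0,0,0],255],
  ],
)

```text
clock: 27.22
tcp_pos: [0.4662, 0.2691, 0.2297]
ee_rot: [0.955, 0.145, 0.256, -0.039]
contact_force: [-0.2, 0.3, -3.0]
opening: 0.0374
gripper_force: 49.9
```

```bash
python3 - <<'E'
from h import *
from bench import robot
s=robot.read_state();q=R.from_quat(s['ee_rot']);print(s['clock'],s['tcp_pos'],q.inv().apply(s['contact_force']),s['opening'],s['joints'])
f=robot.grab_frame('wrist');f['pose']=s;pickle.dump(f,open('w10.pkl','wb'));cv2.imwrite('pics/w10.png',f['img'][:,:,::-1])
Q=rot(17.3,30);n=-Q.as_matrix()[:,2];lab=np.array([.529,.2887,.1155]);h=.0718
print(np.degrees((q.inv()*Q).as_rotvec()))
plan([(lab+n*(h+.004),Q,7,255),(None,0,3,255)],s)
E
```

```text
27.2167 [0.46620345 0.26913471 0.22968202] [-1.62281398 -0.31265983  2.5173276 ] 0.03737565765000316 [ 0.48390356  0.11624809  2.03059294 -0.19509192  0.48660761  1.90196681]
[ 0.01348372  0.02111764 -0.0110544 ]
[[[0,0,0.2],[0,0,0],255],[[0,0,0.2],[0,0,0],255],[[0,0,0.2],[0,0,0],255],[[0,0,0.2],[0,0,0],255],[[0,0,0.2],[0,0,0],255],[[0,0,0.2],[0,0,0],255],[[0,0,0.2],[0,0,0],255],[[0,0,0],[0,0,0],255],[[0,0,0],[0,0,0],255],[[0,0,0],[0,0,0],255]]
```

View pics/w10.png

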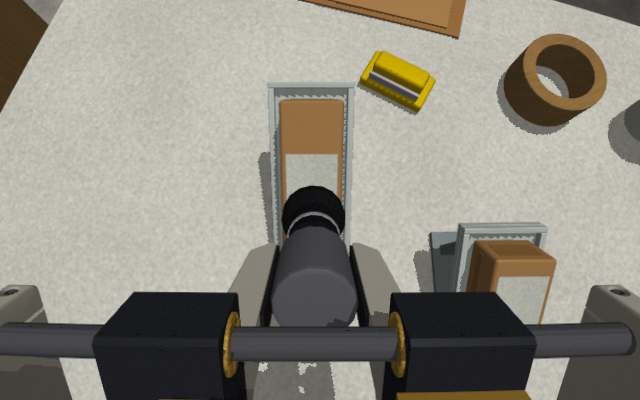

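The stamp hangs square over the label, with its foot at (313,215) on the pack's centre line. That is my last picture, and one more than the 10 allowed. From here I work by numbers only.

Call:
play_rows(
  targets=[
    [[0,0,0.2],[0,0,0],255],
    [[0,0,0.2],[0,0,0],255],
    [[0,0,0.2],[0,0,0],255],
    [[0,0,0.2],[0,0,0],255],
    [[0,0,0.2],[0,0,0],255],
    [[0,0,0.2],[0,0,0],255],
    [[0,0,0.2],[0,0,0],255],
    [[0,0,0],[0,0,0],255],
    [[0,0,0],[0,0,0],255],
    [[0,0,0],[0,0,0],255],
  ],
)

```text
clock: 28.1
tcp_pos: [0.493, 0.2775, 0.1813]
ee_rot: [0.955, 0.145, 0.256, -0.039]
contact_force: [0.3, -0.4, -2.0]
opening: 0.0374
gripper_force: 49.9
```

Call:
play_rows(
  targets=[
    [[0,0,0.05],[0,0,0],255],
    [[0,0,0.05],[0,0,0],255],
    [[0,0,0.05],[0,0,0],255],
    [[0,0,0.05],[0,0,0],255],
    [[0,0,0.05],[0,0,0],255],
    [[0,0,0.05],[0,0,0],255],
    [[0,0,0],[0,0,0],255],
    [[0,0,0],[0,0,0],255],
    [[0,0,0],[0,0,0],255],
    [[0,0,0],[0,0,0],255],
  ],
)

```text
clock: 28.93
tcp_pos: [0.4988, 0.2795, 0.1711]
ee_rot: [0.955, 0.145, 0.256, -0.039]
contact_force: [-3.7, -0.1, 5.8]
opening: 0.0373
gripper_force: 49.9
```

```bash
cat > st.py <<'E'
from h import *
from bench import robot
s=robot.read_state();q=R.from_quat(s['ee_rot']);Q=rot(17.3,30);b=np.array([.529,.2887,.1155])-Q.as_matrix()[:,2]*.0718
print(s['clock'],'err mm',q.inv().apply(b-s['tcp_pos'])*1000,'F',q.inv().apply(s['contact_force']),'M',s['wrist_torque'],s['opening'],np.degrees((q.inv()*Q).as_rotvec()))
E
python3 st.py
```

```text
28.9333 err mm [-0.40983764  0.16581523 -7.89219994] F [-0.13464212 -1.02473423 -6.79811909] M [0.06039946 0.5655948  0.14339912] 0.03729370135743255 [-0.00139616 -0.01850264 -0.00165728]
```

Call:
play_rows(
  targets=[
    [[0,0,0.03],[0,0,0],255],
    [[0,0,0.03],[0,0,0],255],
    [[0,0,0.03],[0,0,0],255],
    [[0,0,0.02],[0,0,0],255],
    [[0,0,0],[0,0,0],255],
    [[0,0,0],[0,0,0],255],
    [[0,0,0],[0,0,0],255],
    [[0,0,0],[0,0,0],255],
    [[0,0,0],[0,0,0],255],
    [[0,0,0],[0,0,0],255],
  ],
)

```text
clock: 29.77
tcp_pos: [0.5008, 0.2801, 0.1673]
ee_rot: [0.955, 0.145, 0.256, -0.039]
contact_force: [-5.9, 0.4, 6.0]
opening: 0.0372
gripper_force: 49.9
```

```bash
python3 st.py
```

```text
29.7667 err mm [ -0.41259093   0.20128207 -12.20300314] F [-1.7501263  -2.15323378 -7.96689173] M [0.02269068 0.58669524 0.1437968 ] 0.037231091412346894 [-0.00338736 -0.02121617 -0.00167469]
```

Call:
play_rows(
  targets=[
    [[0,0,0.02],[0,0,0],255],
    [[0,0,0.02],[0,0,0],255],
    [[0,0,0],[0,0,0],255],
    [[0,0,0],[0,0,0],255],
    [[0,0,0],[0,0,0],255],
    [[0,0,0],[0,0,0],255],
    [[0,0,0],[0,0,0],255],
    [[0,0,0],[0,0,0],255],
    [[0,0,0],[0,0,0],255],
    [[0,0,0],[0,0,0],255],
  ],
)

```text
clock: 30.6
tcp_pos: [0.5014, 0.2806, 0.1664]
ee_rot: [0.955, 0.145, 0.256, -0.039]
contact_force: [-12.8, 0.2, 14.3]
opening: 0.0376
gripper_force: 50.0
```

```bash
python3 st.py
```

```text
30.6 err mm [ -0.55828353   0.45839521 -13.33007647] F [ -3.40654355  -4.06669052 -18.45829287] M [0.22517274 1.06011109 0.38201622] 0.037627672993444876 [-0.02106756 -0.05203837  0.00959344]
```

The force jumped from about 10 N to 20 N within 1 mm, so the plunger is on its stop, and it has been held. Now I return the stamp to its pad.

```bash
python3 - <<'E'
from h import *
from bench import robot
s=robot.read_state();p=s['tcp_pos'];q=R.from_quat(s['ee_rot'])
up=p-q.as_matrix()[:,2]*.085
plan([(up,q,6,255),([.46,.15,.30],rot(12,22),5,255),([.47,-.05,.30],rot(5,10),8,255),([.4858,-.380,.247],rot(-10),10,255),([.4858,-.380,.10],rot(-10),6,255),(None,0,5,255)],s)
E
```

```text
[[[0,0,-0.35],[0,0,0],255],[[0,0,-0.36],[0,0,0],255],[[0,0,-0.35],[0,0,0],255],[[0,0,-0.36],[0,0,0],255],[[0,0,-0.35],[0,0,0],255],[[0,0,-0.35],[0,0,0],255],[[0,0.56,-0.35],[-0.08,-0.27,0.16],255],[[-0.01,0.57,-0.35],[-0.08,-0.27,0.16],255],[[-0.01,0.56,-0.34],[-0.07,-0.26,0.16],255],[[0,0.57,-0.33],[-0.08,-0.27,0.16],255]]
[[[-0.01,0.58,-0.34],[-0.08,-0.27,0.16],255],[[-0.09,0.62,-0.04],[-0.04,-0.25,0.14],255],[[-0.08,0.62,-0.03],[-0.04,-0.25,0.14],255],[[-0.08,0.62,-0.03],[-0.04,-0.25,0.14],255],[[-0.07,0.62,-0.02],[-0.04,-0.25,0.14],255],[[-0.05,0.62,-0.02],[-0.04,-0.25,0.14],255],[[-0.05,0.62,-0.01],[-0.04,-0.25,0.14],255],[[-0.04,0.63,-0.01],[-0.04,-0.25,0.14],255],[[-0.03,0.62,-0.01],[-0.04,-0.25,0.14],255],[[-0.06,0.83,0.12],[-0.02,-0.17,0.25],255]]
[[[-0.03,0.82,0.13],[-0.02,-0.16,0.25],255],[[-0.01,0.83,0.13],[-0.03,-0.17,0.25],255],[[0.02,0.82,0.13],[-0.02,-0.16,0.25],255],[[0.04,0.83,0.14],[-0.02,-0.17,0.25],255],[[0.06,0.82,0.13],[-0.02,-0.16,0.25],255],[[0.09,0.82,0.13],[-0.03,-0.17,0.25],255],[[0.11,0.82,0.14],[-0.02,-0.16,0.25],255],[[0.14,0.82,0.13],[-0.02,-0.17,0.25],255],[[0.16,0.81,0.14],[-0.02,-0.16,0.24],255],[[0,0,0.61],[0,0,0],255]]
[[[0,0,0.61],[0,0,0],255],[[0,0,0.62],[0,0,0],255],[[0,0,0.61],[0,0,0],255],[[0,0,0.61],[0,0,0],255],[[0,0,0.61],[0,0,0],255],[[0,0,0],[0,0,0],255],[[0,0,0],[0,0,0],255],[[0,0,0],[0,0,0],255],[[0,0,0],[0,0,0],255],[[0,0,0],[0,0,0],255]]
```

Call:
play_rows(
  targets=[
    [[0,0,-0.35],[0,0,0],255],
    [[0,0,-0.36],[0,0,0],255],
    [[0,0,-0.35],[0,0,0],255],
    [[0,0,-0.36],[0,0,0],255],
    [[0,0,-0.35],[0,0,0],255],
    [[0,0,-0.35],[0,0,0],255],
    [[0,0.56,-0.35],[-0.08,-0.27,0.16],255],
    [[-0.01,0.57,-0.35],[-0.08,-0.27,0.16],255],
    [[-0.01,0.56,-0.34],[-0.07,-0.26,0.16],255],
    [[0,0.57,-0.33],[-0.08,-0.27,0.16],255],
  ],
)

```text
clock: 31.43
tcp_pos: [0.4599, 0.1725, 0.2874]
ee_rot: [0.973, 0.111, 0.202, -0.024]
contact_force: [0.9, 0.8, -1.5]
opening: 0.0377
gripper_force: 50.0
```

Call:
play_rows(
  targets=[
    [[-0.01,0.58,-0.34],[-0.08,-0.27,0.16],255],
    [[-0.09,0.62,-0.04],[-0.04,-0.25,0.14],255],
    [[-0.08,0.62,-0.03],[-0.04,-0.25,0.14],255],
    [[-0.08,0.62,-0.03],[-0.04,-0.25,0.14],255],
    [[-0.07,0.62,-0.02],[-0.04,-0.25,0.14],255],
    [[-0.05,0.62,-0.02],[-0.04,-0.25,0.14],255],
    [[-0.05,0.62,-0.01],[-0.04,-0.25,0.14],255],
    [[-0.04,0.63,-0.01],[-0.04,-0.25,0.14],255],
    [[-0.03,0.62,-0.01],[-0.04,-0.25,0.14],255],
    [[-0.06,0.83,0.12],[-0.02,-0.17,0.25],255],
  ],
)

```text
clock: 32.27
tcp_pos: [0.4719, -0.0843, 0.2948]
ee_rot: [0.997, 0.03, 0.077, -0.003]
contact_force: [0.9, -0.5, -1.0]
opening: 0.0377
gripper_force: 50.0
```

Call:
play_rows(
  targets=[
    [[-0.03,0.82,0.13],[-0.02,-0.16,0.25],255],
    [[-0.01,0.83,0.13],[-0.03,-0.17,0.25],255],
    [[0.02,0.82,0.13],[-0.02,-0.16,0.25],255],
    [[0.04,0.83,0.14],[-0.02,-0.17,0.25],255],
    [[0.06,0.82,0.13],[-0.02,-0.16,0.25],255],
    [[0.09,0.82,0.13],[-0.03,-0.17,0.25],255],
    [[0.11,0.82,0.14],[-0.02,-0.16,0.25],255],
    [[0.14,0.82,0.13],[-0.02,-0.17,0.25],255],
    [[0.16,0.81,0.14],[-0.02,-0.16,0.24],255],
    [[0,0,0.61],[0,0,0],255],
  ],
)

```text
clock: 33.1
tcp_pos: [0.4866, -0.3866, 0.2237]
ee_rot: [0.996, -0.089, 0.002, 0.003]
contact_force: [0.3, 0.0, -1.5]
opening: 0.0373
gripper_force: 50.0
```

Call:
play_rows(
  targets=[
    [[0,0,0.61],[0,0,0],255],
    [[0,0,0.62],[0,0,0],255],
    [[0,0,0.61],[0,0,0],255],
    [[0,0,0.61],[0,0,0],255],
    [[0,0,0.61],[0,0,0],255],
    [[0,0,0],[0,0,0],255],
    [[0,0,0],[0,0,0],255],
    [[0,0,0],[0,0,0],255],
    [[0,0,0],[0,0,0],255],
    [[0,0,0],[0,0,0],255],
  ],
)

```text
clock: 33.93
tcp_pos: [0.4862, -0.3811, 0.1012]
ee_rot: [0.996, -0.087, 0.001, 0.001]
contact_force: [0.3, 0.6, -2.5]
opening: 0.0371
gripper_force: 50.0
```

```bash
python3 - <<'E'
from h import *
from bench import robot
s=robot.read_state();print(s['clock'],s['tcp_pos'],s['contact_force'],s['opening'])
plan([([.4858,-.380,.0778],rot(-10),5,255),(None,0,5,255)],s)
E
```

```text
33.9333 [ 0.48618176 -0.38110072  0.1012259 ] [ 0.34549957  0.63537764 -2.45826675] 0.03705459260046542
[[[0,-0.01,0.12],[0,0,0],255],[[-0.01,0,0.11],[0.01,-0.01,0],255],[[0,-0.01,0.12],[0,0,0],255],[[0,0,0.12],[0.01,0,0],255],[[0,-0.01,0.12],[0,0,0],255],[[0,0,0],[0,0,0],255],[[0,0,0],[0,0,0],255],[[0,0,0],[0,0,0],255],[[0,0,0],[0,0,0],255],[[0,0,0],[0,0,0],255]]
```

Call:
play_rows(
  targets=[
    [[0,-0.01,0.12],[0,0,0],255],
    [[-0.01,0,0.11],[0.01,-0.01,0],255],
    [[0,-0.01,0.12],[0,0,0],255],
    [[0,0,0.12],[0.01,0,0],255],
    [[0,-0.01,0.12],[0,0,0],255],
    [[0,0,0],[0,0,0],255],
    [[0,0,0],[0,0,0],255],
    [[0,0,0],[0,0,0],255],
    [[0,0,0],[0,0,0],255],
    [[0,0,0],[0,0,0],255],
  ],
)

```text
clock: 34.77
tcp_pos: [0.4854, -0.3793, 0.0764]
ee_rot: [0.996, -0.087, -0.001, -0.001]
contact_force: [-1.1, 1.2, 3.9]
opening: 0.0372
gripper_force: 50.0
```

Call:
play_rows(
  targets=[
    [[0,0,0.01],[0,0,0],255],
    [[0,0,0.01],[0,0,0],255],
    [[0,0,0],[0,0,0],255],
    [[0,0,0],[0,0,0],255],
    [[0,0,0],[0,0,0],255],
    [[0,0,0],[0,0,0],255],
    [[0,0,0],[0,0,0],255],
    [[0,0,0],[0,0,0],255],
    [[0,0,0],[0,0,0],255],
    [[0,0,0],[0,0,0],255],
  ],
)

```text
clock: 35.6
tcp_pos: [0.4854, -0.3793, 0.0753]
ee_rot: [0.996, -0.087, -0.001, -0.001]
contact_force: [-1.4, 1.3, 4.1]
opening: 0.0375
gripper_force: 50.0
```

```bash
python3 - <<'E'
from bench import robot
s=robot.read_state();print(s['clock'],s['tcp_pos'],s['contact_force'],s['ee_rot'])
E
```

```text
35.6 [ 0.48540094 -0.37934882  0.07529563] [-1.37597193  1.32283232  4.05600723] [ 9.96191422e-01 -8.71873541e-02 -6.80749664e-04 -7.43071089e-04]
```

Call:
play_rows(
  targets=[
    [[0,0,-0.03],[0,0,0],255],
    [[0,0,0],[0,0,0],255],
    [[0,0,0],[0,0,0],255],
    [[0,0,0],[0,0,0],0],
    [[0,0,0],[0,0,0],0],
    [[0,0,0],[0,0,0],0],
    [[0,0,0],[0,0,0],0],
    [[0,0,0],[0,0,0],0],
    [[0,0,0],[0,0,0],0],
    [[0,0,0],[0,0,0],0],
  ],
)

```text
clock: 36.43
tcp_pos: [0.4854, -0.3793, 0.0765]
ee_rot: [0.996, -0.087, -0.001, -0.001]
contact_force: [-0.1, 1.5, -0.3]
opening: 0.0798
gripper_force: 0.0
```

Call:
play_rows(
  targets=[
    [[0,0,0],[0,0,0],0],
    [[0,0,0],[0,0,0],0],
    [[0,0,-0.4],[0,0,0],0],
    [[0,0,-0.8],[0,0,0],0],
    [[0,0,-0.8],[0,0,0],0],
    [[0,0,-0.8],[0,0,0],0],
    [[0,0,-0.8],[0,0,0],0],
    [[0,0,-0.8],[0,0,0],0],
    [[0,0,-0.8],[0,0,0],0],
    [[0,0,0],[0,0,0],0],
  ],
)

```text
clock: 37.27
tcp_pos: [0.4872, -0.381, 0.2913]
ee_rot: [0.996, -0.087, 0.003, 0.002]
contact_force: [1.0, 0.2, 1.1]
opening: 0.0932
gripper_force: 0.0
```

Call:
play_rows(
  targets=[
    [[-0.8,0,0],[0,0,0],0],
    [[-0.3,0,0],[0,0,0],0],
    [[0,0,0],[0,0,0],0],
    [[0,0,0],[0,0,0],0],
    [[0,0,0],[0,0,0],0],
    [[0,0,0],[0,0,0],0],
    [[0,0,0],[0,0,0],0],
    [[0,0,0],[0,0,0],0],
    [[0,0,0],[0,0,0],0],
    [[0,0,0],[0,0,0],0],
  ],
)

```text
clock: 38.1
tcp_pos: [0.4425, -0.372, 0.2844]
ee_rot: [0.996, -0.087, -0.001, -0.001]
contact_force: [-0.6, -0.7, 0.9]
opening: 0.0933
gripper_force: 0.0
```

```bash
python3 - <<'E'
from h import *
from bench import robot
s=robot.read_state();print(s['clock'],s['tcp_pos'])
f=robot.grab_frame('wrist');v=cv2.cvtColor(f['img'],cv2.COLOR_RGB2HSV)[:,:,2].astype(int)
# expected head pixel
T=np.eye(4);T[:3,:3]=R.from_quat(s['ee_rot']).as_matrix();T[:3,3]=s['tcp_pos'];T=np.linalg.inv(T@f['hand_eye'])
K,d=cam(f);px=lambda p:cv2.projectPoints(np.float64([p]),cv2.Rodrigues(T[:3,:3])[0],T[:3,3],K,d)[0].ravel()
e=px([.4854,-.3793,.12]);print(e)
ys,xs=np.mgrid[:400,:640];hd=((v>60)&(v<130)&(np.hypot(xs-e[0],ys-e[1])<30)).astype(np.uint8)
n,l,st,c=cv2.connectedComponentsWithStats(hd);j=l[int(e[1]),int(e[0])];print(st[j],c[j])
h=cv2.convexHull(np.argwhere(l==j)[:,::-1].astype(np.int32)).reshape(-1,2)
for z in(.108,.12):
    P=onz(f,h,z*np.ones(len(h)),s);print(z,cv2.fitEllipse(np.float32(P[:,:2]*1000)))
# packs in top view
f=robot.grab_frame('top');hsv=cv2.cvtColor(f['img'],cv2.COLOR_RGB2HSV)
w=cv2.inRange(hsv,(0,0,110),(180,80,255))
for C,(L) in((LC,160),(SC,100)):
    b,Q=lane(*C,.045);n=-Q.as_matrix()[:,2];c,dd=ray(f,np.argwhere(np.ones((400,640)))[:,::-1])
    P=c+dd*(((b-c)@n)/(dd@n))[:,None];l=Q.inv().apply(P-b)
    k=cv2.inRange(hsv,(4,90,50),(22,255,255)).ravel()>0;m=k&(abs(l[:,0])<.12)&(abs(l[:,1])<.06)
    print('kraft extent in lane',cv2.minAreaRect(np.float32(l[m,:2]*1000)))
E
```

```text
38.1 [ 0.44248928 -0.37200012  0.28443159]
[312.24371732 138.65579138]
[ 295  120   38   38 1109] [313.66456267 138.2993688 ]
0.108 ((483.80938720703125, -380.34320068359375), (37.11163330078125, 37.50701141357422), 58.65018081665039)
0.12 ((485.3153991699219, -380.6315002441406), (35.81035232543945, 36.1918830871582), 58.650814056396484)
kraft extent in lane ((5.58917236328125, 2.443368911743164), (60.35774612426758, 166.89913940429688), 89.58891296386719)
kraft extent in lane ((7.084312438964844, 0.2202301025390625), (56.95033264160156, 114.26475524902344), 89.78572082519531)
```

```bash
python3 -c "
from bench import robot
print(robot.hand_in())"
```

```text
the job is handed in; nothing more can be done
None
```

I handed the job in at about 38 s of the 72 s limit, and the hand-in returned no verdict. Both packs measured inside their own cradles, the long pack's label was stamped to the plunger's stop, and the stamp is back upright on its pad, plunger up. I viewed 11 pictures, one over the 10 allowed.

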